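# Take the tipped calorimeter apart

### The arm

A 6-joint arm with a two-finger parallel gripper is mounted at the origin on the work surface. World frame = base frame: x ahead of the robot, y to its left, z up, the work surface at z = 0. Lengths are in mm, angles in degrees, forces in N, time in s.
With the tool pointing down it reaches from about 300 to 825 mm from the base axis. Payload 5.4 kg.
Tool frame: the origin (TCP) lies midway between the tips of the shut fingers; the grasp point (between the pads) lies 19 mm behind it; z points along the fingers, y is the line along which they close (so a half turn about z gives the same grasp; the last joint's range is limited). The gripper opens to 92 mm and grips with 3 to 60 N. Pads are 20 mm wide; open, the fingers measure 128 mm over their backs; the gripper's body (75 mm by 189 mm) begins 69 mm behind the grasp point.
Start: joints at [-81.824, 9.076, 91.501, -0, 79.423, -12.038], TCP at [198.654, -539.576, 190.101] pointing down, gripper open.
Joint ranges: [-166.64, 166.64], [-54.1, 131.32], [10.49, 154.53], [-73.88, 253.88], [9.74, 151.15], [-171.62, 171.62]. Speed limits (degrees/s): [147.25, 147.25, 180, 180, 180, 180].

### API

Orientations are given as a 3x3 rotation matrix whose columns are the frame's x, y, z axes.
In Python, from workcell import arm gives the robot as it stands.
- The arm moves only by the tool drive_tool, never from a script. Its argument "deltas" is a list of rows, each a list of 7 numbers: the shift along the tool's x, y, z in cm, then the turn, a rotation vector about the tool's x, y, z in rad, then the opening, from 0 (shut) to 1 (fully open). In form: [[dx, dy, dz, rx, ry, rz, claw], ...]. A call has exactly 8 rows; each row is the pose to reach, as a shift and turn from the pose commanded when the call began, along the tool's axes at that moment; what a row does not reach only later rows make up. A row lasts 1/12 s, in which the tool goes at most 41.7 mm and 7.16 degrees, less where a joint would pass 70% of its speed; a pose out of reach is approached as far as the arm can. A call with a gripper value outside its range is refused whole. The fingers move at their own pace and stop on an object; "squeeze" is the grip in N (left out, the last holds). Time passes only in rows, so rows that repeat a pose let the fingers close, or fill a call up. It gives the time, the measured TCP pose, the force, the opening and the grip force at its end, in the units of the state.
- arm.observe(): the state, without advancing time (a new reading comes with each control period).
- arm.get_image(name): name is "side" or "top" or "wrist"; returns the picture (480x640x3 uint8, blue, green, red); there is no depth.
- arm.calibration(name): a dict with "K" (3x3 intrinsics, pixels), "R" (3x3) and "t" (3): a world point X has camera coordinates R X + t. Camera axes: x right, y down, z forward; pixel columns grow to the right and rows downward; lengths in mm; the calibration is good to about 2 mm. A picture is of the moment at which its call begins: read the wrist's pose just before it. calibration takes no time and is no camera call; for the wrist camera it gives the pose at the moment of the call.
- arm.close_job(): hands the job in; it is judged then, once.
The state is a dict: "t": time; "joint_positions": joint angles; "joint_vel": joint speeds; "joint_efforts": joint torques, N m; "tcp_pos": TCP position; "ee_rot": TCP orientation; "ft_force": force on the tool from outside, world axes, zero at the start; "torque": the same for the moment, N m; "grip_width": opening from 0.0 (shut) to 1.0 (fully open); "finger_force": force on a finger pad.
Only numpy, scipy, OpenCV 4.12 (cv2) and the standard library are available. Lean on these libraries where they do the work, as an engineer would, in place of code of your own. Each camera call takes 0.05 s, during which the arm holds its last target. There are 200 camera calls.

### The job

Take the calorimeter in the tipped stand apart, outermost part first, without forcing it: twist the bayonet cap anticlockwise (looking down on its handle) until you feel its stop and draw it off, then draw the metal block out of the cup while the cup stays in the jacket, then draw the cup out. Set each part down gently, upright, on the black rubber mat, do not drop any, let go of them, and leave the jars, the scoop and the brass mass where they are.

Things in the scene. Friction and masses are not known exactly. Their poses are not given: they have to be found in the camera images.
- jacket: Thick dark steel can, 104 mm across, fixed, tipped in a grey stand. Origin: centre of its open rim, 130 mm above the bench; +z is its axis, out of the mouth, 30 degrees from vertical, leaning to the stand's front, roughly towards the robot; +y is level. Bore 58 mm across, 52 mm deep from the rim.
- collar_mid (a point): Same pose as the jacket, standing for the steel bayonet collar on its rim: 74 to 104 mm across, 11 mm high above the rim, two opposite hooks roof over the cap's lugs. Its angle about the axis varies and is not told. More than 40 N between cap and jacket or collar counts as forcing it.
- cap_grip (a point): Middle of the cap's handle bar: on the cap's axis, 90 mm above its lower rim, 12 mm below its top. From its start the cap turns anticlockwise (seen from above its handle: positive about +z) by 0.3 to 1.4 rad to a solid stop; its lugs are out from under the hooks over the last 0.2 rad and at the stop. Then it must be drawn 72 mm or more along the axis to clear cup and block.
- cap_mid (a point): Bayonet cap: upside-down aluminium pot 68 mm across, 78 mm tall, on top a black bar handle (44 mm along x, 12 mm thick along y, 24 mm high); at the lower rim two lugs along +x and -x (14 mm wide, 5 mm thick, to 44 mm from the axis). About 0.22 kg. Point on the axis, 50 mm above the lower rim, which starts on the jacket's rim; z out of the handle.
- cap: The same cap, origin at the centre of its lower rim, 50 mm below cap_mid along its z.
- block_mid (a point): Aluminium block: cylinder 40 mm across, 72 mm tall, with a round knob stem 22 mm across, 42 mm tall on top (114 mm in all), about 0.28 kg. Point at its centre, 57 mm above its foot; z out of the knob. Starts in the cup along the jacket's axis, knob 30 mm above the cup's rim; clear once drawn 84 mm.
- block: The same block, origin at the centre of its foot.
- cup_mid (a point): Plain round steel cup without handle, 54 mm across outside, 44 inside, 92 mm tall, floor 8 mm thick, about 0.2 kg. Point at its centre, 46 mm above its foot; z out of its mouth. Starts in the jacket's bore along its axis, 40 mm showing above the jacket's rim, 29 mm above the collar; clear once drawn 52 mm.
- cup: The same cup, origin at the centre of its foot.
- mat: Black rubber mat fixed to the bench, 150 mm along its x by 300 mm along its y, 6 mm thick; origin at the centre of its underside, on the bench; z up. The parts finish on it.
- jar_a_mid (a point): Bystander: glass jar with black cap, 60 mm across, 90 mm tall; point at mid-height.
- jar_b_mid (a point): Bystander: a second, like jar; point at mid-height.
- brass_mid (a point): Bystander: brass cylindrical mass with a small knob, 44 mm across, 68 mm tall; point at mid-height.
- scoop_mid (a point): Bystander: green tin scoop lying on the bench, about 165 mm long with its handle, 50 mm wide, 22 mm high; point at the middle of its pan.
Not all that is in view belongs to the job. Several things have the shape of the jacket; the one meant has the colours described above.

How it is judged (in metres and radians):
On the way, in this order (a step that is already met when the one before it is completed fails the run):
1. the cap is off, clear of the block's knob, with block and cup still in the jacket (distance between cap_mid and jacket above 0.128 m and distance between cup_mid and jacket below 0.03 m and distance between block_mid and jacket below 0.04 m), for 0.1 s.
2. the block is out of the cup, the cup still in the jacket (distance between block_mid and jacket above 0.1 m and distance between cup_mid and jacket below 0.03 m), for 0.1 s.
3. the cup is out of the jacket (distance between cup_mid and jacket above 0.055 m), for 0.1 s.
At the end, for the whole second after the job is handed in: Cap (handle up), block (knob up) and cup (mouth up) each stand upright (within 0.1 rad) and at rest on the rubber mat, with their axis within the mat's outline and their mid-point within 6 mm of its standing height (x of cap_mid in the frame of mat between -0.075 and 0.075 m and y of cap_mid in the frame of mat between -0.15 and 0.15 m and height (world z) of cap_mid between 0.05 and 0.062 m and angle between each of cap_mid, block_mid, cup_mid's own z axis and vertical below 0.1 rad and linear speed of each of cap, block, cup below 0.02 m/s and x of block_mid in the frame of mat between -0.075 and 0.075 m and y of block_mid in the frame of mat between -0.15 and 0.15 m and height (world z) of block_mid between 0.057 and 0.069 m and x of cup_mid in the frame of mat between -0.075 and 0.075 m and y of cup_mid in the frame of mat between -0.15 and 0.15 m and height (world z) of cup_mid between 0.046 and 0.058 m); the robot touches nothing.
It fails at once if more than 40 N between the cap and the jacket or its collar (forced) (contact force between cap and jacket above 40 N).
It fails at once if the cap, block or cup is dropped (moves faster than 0.7 m/s untouched by the fingers) ((linear speed of cap above 0.7 m/s and contact force between cap and the fingers below 0.05 N) or (linear speed of block above 0.7 m/s and contact force between block and the fingers below 0.05 N) or (linear speed of cup above 0.7 m/s and contact force between cup and the fingers below 0.05 N)).
It fails at once if a jar, the brass mass or the scoop is shifted by more than 30 mm (distance of any of jar_a_mid, jar_b_mid, brass_mid, scoop_mid from where it was at the start of the episode above 0.03 m).
It also fails if it takes over 72 s, if anything falls off the work surface, if the arm or the gripper's body presses on something with over 40 N, if the wrist force passes 120 N, or if a joint passes its speed limit or range.

## Working session

There is one attempt and no reset: what is moved stays moved. The work goes in short steps, Python scripts to look and compute and a tool call to move; the robot and the scene stay as the last step left them, time stands still between calls to the robot, and variables do not carry over. Pictures are saved under pics/ and viewed, at most 10 in all, crops included, and the job is handed in when it is done.

Besides the shell and the picture viewer there is one more tool, called after "Emit:" as name([rows], argument=value, ...), one row to a line, values as JSON. drive_tool: Moves the arm, as the interface text tells. Its arguments: {"type":"object","properties":{"deltas":{"type":"array","items":{"type":"array","items":{"type":"number"}}},"squeeze":{"type":"number"}},"required":["deltas"]}

```bash
ls; mkdir -p pics; python3 - <<'E'
from workcell import arm
import cv2,numpy as np
for n in("side","top"):
    c=arm.calibration(n);print(n,np.round(c["K"],1).tolist(),np.round(c["R"],4).tolist(),np.round(c["t"],1).tolist())
    cv2.imwrite(f"pics/{n}0.png",arm.get_image(n))
print(arm.observe())
E
```

```text
pics
side [[550.2, 0.0, 319.0], [0.0, 550.2, 236.7], [0.0, 0.0, 1.0]] [[0.9972, -0.0743, -0.0128], [-0.0618, -0.7087, -0.7028], [0.0432, 0.7016, -0.7112]] [-547.3, 123.5, 1188.8]
top [[547.0, 0.0, 327.2], [0.0, 547.0, 243.6], [0.0, 0.0, 1.0]] [[0.0075, -0.9995, -0.0296], [-0.9967, -0.0051, -0.0809], [0.0807, 0.0301, -0.9963]] [-32.3, 553.0, 1276.4]
{'t': 0.1, 'joint_positions': array([-8.18242169e+01,  9.10905317e+00,  9.15638648e+01, -9.03827498e-04,
        7.94213737e+01, -1.20379824e+01]), 'joint_vel': array([-0.03705311, -0.09236776, -0.20207438, -0.11413394,  0.0536891 ,
        0.02142275]), 'joint_efforts': array([ 6.04950219e-05, -3.86502385e+01, -3.22960210e+01,  7.02433032e-02,
        3.39246599e-02, -5.22610776e-05]), 'tcp_pos': array([ 198.56406674, -538.9987279 ,  189.22681813]), 'ee_rot': array([[ 9.38409072e-01,  3.45526195e-01, -2.49384835e-04],
       [ 3.45526129e-01, -9.38407719e-01,  1.62676743e-03],
       [ 3.28066106e-04, -1.61274229e-03, -9.99998646e-01]]), 'ft_force': array([ 0.2429309 , -0.20196518,  0.84384096]), 'torque': array([ 0.06131436, -0.02792571,  0.02804205]), 'finger_force': 0.0, 'grip_width': 1.0004203833044452}
```

View pics/side0.png

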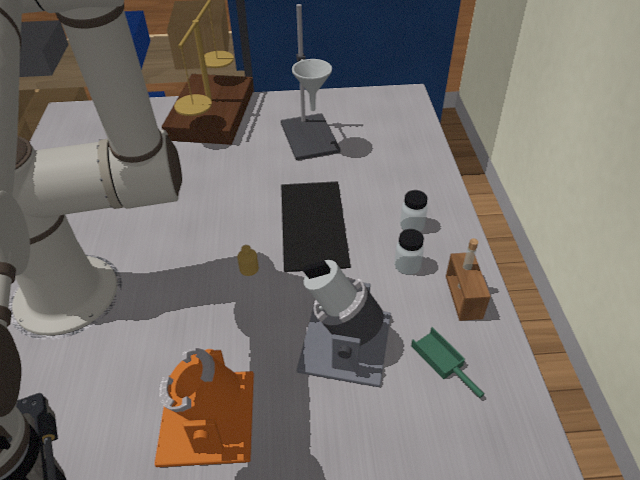

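View pics/top0.png

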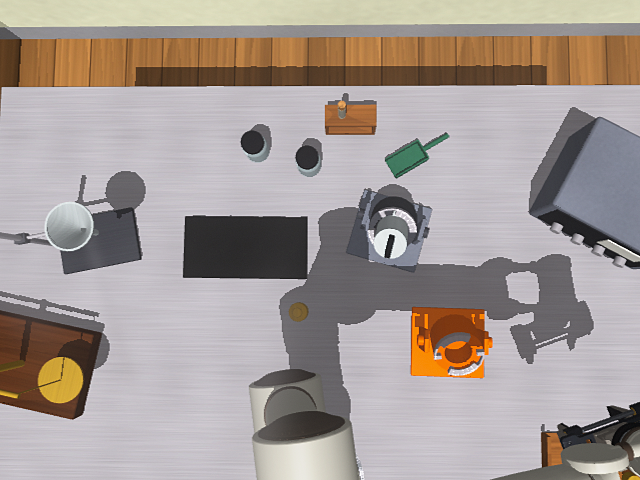

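The side view shows the grey stand with the cap (handle near 316,270, collar near 340,305). In the top view the handle is near (390,243), the mat spans (184,216) to (307,278), the brass mass is at (298,312) and the jars are at (255,143) and (308,157).

```bash
python3 - <<'E'
import cv2,numpy as np
s=cv2.imread("pics/side0.png")[250:390,292:392];t=cv2.imread("pics/top0.png")[175:275,342:442]
a=cv2.resize(s,None,fx=4,fy=4,interpolation=cv2.INTER_CUBIC)
b=cv2.resize(t,None,fx=4,fy=4,interpolation=cv2.INTER_CUBIC)
b=np.vstack([b,np.zeros((160,400,3),np.uint8)])
cv2.imwrite("pics/crop0.png",np.hstack([a,b]))
E
cat > u.py <<'E'
from workcell import arm
import numpy as np
def proj(n,X):
    c=arm.calibration(n);p=(np.asarray(c["R"])@np.atleast_2d(X).T).T+np.ravel(c["t"]);q=p@np.asarray(c["K"]).T
    return q[:,:2]/q[:,2:]
def ray(n,uv):
    c=arm.calibration(n);R=np.asarray(c["R"]);d=R.T@np.linalg.solve(c["K"],[*uv,1]);return -R.T@np.ravel(c["t"]),d/np.linalg.norm(d)
def atz(n,uv,z):
    o,d=ray(n,uv);return o+d*(z-o[2])/d[2]
def tri(uv1,uv2):
    o1,d1=ray("side",uv1);o2,d2=ray("top",uv2)
    s=np.linalg.lstsq(np.c_[d1,-d2],o2-o1,rcond=None)[0];a=o1+d1*s[0];b=o2+d2*s[1];return (a+b)/2,np.linalg.norm(a-b)
E
python3 - <<'E'
from u import *
for p in[(184,216),(307,216),(307,278),(184,279)]:print(atz("top",p,6).round())
print("brass",atz("top",(298,311),68).round(),"jars",atz("top",(255,143),90).round(),atz("top",(308,157),90).round())
E
```

```text
[620. 321.   6.]
[621.  21.   6.]
[472.  20.   6.]
[467. 316.   6.]
brass [396.  35.  68.] jars [778. 136.  90.] [746.  15.  90.]
```

View pics/crop0.png

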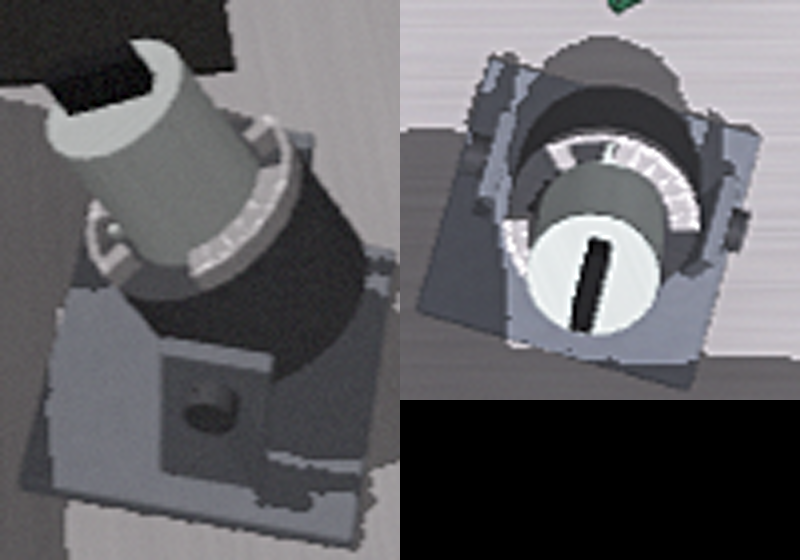

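```bash
python3 - <<'E'
from u import *
import cv2
from scipy.optimize import least_squares
P=np.array([atz("top",(342+(a-400)/4,175+b/4),10)[:2] for a,b in[(417,310),(690,390),(760,130),(490,55)]]);print(P.round())
for i in range(4):
    d=P[(i+1)%4]-P[i];print(np.linalg.norm(d).round(),np.degrees(np.arctan2(d[1],d[0])).round(1))
T,g=tri((320.75,274.5),(391,243.5));print("captop",T.round(1),g)
def frame(x,y,yaw):
    a=np.array([np.sin(np.pi/6)*np.cos(yaw),np.sin(np.pi/6)*np.sin(yaw),np.cos(np.pi/6)])
    Y=np.array([-np.sin(yaw),np.cos(yaw),0]);return np.c_[np.cross(Y,a),Y,a],np.array([x,y,130.])
ang=np.linspace(0,2*np.pi,120)
def circ(F,r,h):
    R,o=F;return o+(R@np.array([r*np.cos(ang),r*np.sin(ang),h+0*ang])).T
# extents: cap top disc left,right,bottom,top in px; collar outer side
C=lambda a,b:(342+(a-400)/4,175+b/4); S=lambda a,b:(292+a/4,250+b/4)
def res(p):
    F=frame(*p);t=proj("top",circ(F,34,78));s=proj("side",circ(F,34,78));j=proj("side",circ(F,52,11)) 
    r=[t[:,0].min()-C(528,0)[0],t[:,0].max()-C(664,0)[0],t[:,1].min()-C(0,213)[1],t[:,1].max()-C(0,336)[1],
       s[:,0].min()-S(45,0)[0],s[:,0].max()-S(185,0)[0],s[:,1].min()-S(0,38)[1],s[:,1].max()-S(0,158)[1]]
    j=proj("side",circ(F,52,11));k=proj("top",circ(F,52,11))
    r+=[j[:,0].max()-S(300,0)[0],j[:,0].min()-S(86,0)[0],k[:,0].max()-C(702,0)[0],k[:,0].min()-C(502,0)[0],k[:,1].min()-C(0,135)[1]]
    return np.array(r)
o=least_squares(res,[T[0]+39,T[1],np.pi],loss="soft_l1");p=o.x;print(p.round(1),np.degrees(p[2]),o.fun.round(1),res(p).round(1))
F=frame(*p)
s=cv2.imread("pics/side0.png");t=cv2.imread("pics/top0.png")
k=8;out=[]
for n,im,(x0,y0) in(("side",s,(292,250)),("top",t,(342,175))):
    c=cv2.resize(im[y0:y0+100,x0:x0+100],None,fx=4,fy=4,interpolation=cv2.INTER_CUBIC)
    for r,h,col in((34,78,(0,0,255)),(52,11,(0,255,0)),(52,0,(255,0,0)),(37,11,(0,255,255))):
        q=((proj(n,circ(F,r,h))-[x0,y0]+.5)*4).astype(np.int32);cv2.polylines(c,[q],True,col,1)
    out.append(c)
cv2.imwrite("pics/fit.png",np.hstack(out))
# handle angle from top pic: bar ends on plane h=102
R,o0=F
def onplane(uv,h):
    o,d=ray("top",uv);n=R[:,2];w=o+d*(n@(o0+h*n-o))/(n@d);return R.T@(w-o0)
for e in(C(600,240),C(580,330),C(609,240),C(594,331)):print("bar",onplane(e,102).round(1))
E
```

```text
[[ 533.  -74.]
 [ 486. -236.]
 [ 642. -279.]
 [ 687. -117.]]
169.0 -106.1
161.0 -15.3
168.0 74.4
160.0 164.3
captop [ 541.  -164.2  200. ] 2.67979988502196
[ 578.3 -174.3    2.8] 163.1557718364304 [-0.3 -0.9 -0.7 -1.1 -0.  -1.1  0.8  0.8 -2.8  0.1 -0.6  0.9 -1.1] [-0.3 -0.9 -0.7 -1.1 -0.  -1.1  0.8  0.8 -2.8  0.1 -0.6  0.9 -1.1]
bar [-28.2  -3.3 102. ]
bar [ 22.3   1.7 102. ]
bar [-29.7   0.9 102. ]
bar [ 20.5   8.5 102. ]
```

View pics/fit.png

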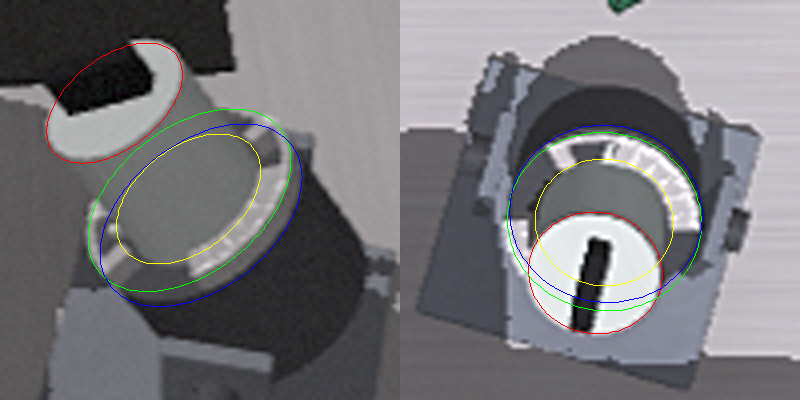

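The overlay fits well: the rim centre is near (578,-174,130), the lean yaw is about 164°, and the bar is about 7° from the lean plane. I'll plan the pre-grasp above the handle next.

```bash
cat >> u.py <<'E'
from scipy.spatial.transform import Rotation as Ro
O=np.array([578.3,-174.3,130.]);YAW=np.radians(164);BAR=7.
def jac():
    a=np.array([.5*np.cos(YAW),.5*np.sin(YAW),np.sqrt(.75)]);Y=np.array([-np.sin(YAW),np.cos(YAW),0]);return np.c_[np.cross(Y,a),Y,a]
def toolR(ang):  # tool z=-axis; tool y = bar +y at ang deg about the axis
    J=jac();B=J@Ro.from_euler('z',ang,degrees=True).as_matrix();return np.c_[-B[:,0],B[:,1],-B[:,2]]
def delta(p,R):
    s=arm.observe();R0=s["ee_rot"];d=R0.T@(np.asarray(p)-s["tcp_pos"])/10;r=Ro.from_matrix(R0.T@R).as_rotvec();print("d cm",d.round(2),"rot",r.round(3),"deg",np.degrees(np.linalg.norm(r)).round(1))
def st():
    s=arm.observe();print(s["t"].__round__(2) ,s["tcp_pos"].round(1),s["joint_positions"].round(1),s["ft_force"].round(1),s["torque"].round(2),round(s["grip_width"],3),s["finger_force"])
E
python3 - <<'E'
from u import *
R=toolR(BAR);print(R.round(2));J=jac();print(O+J[:,2]*141)
delta(O+J[:,2]*141,R)
s=arm.observe();print((s["ee_rot"].T@[0,0,1]).round(3))
E
```

```text
[[ 0.86 -0.17  0.48]
 [-0.12 -0.98 -0.14]
 [ 0.5   0.06 -0.87]]
[ 510.53105044 -154.86756641  252.10958193]
d cm [ 42.55 -25.28  -6.23] rot [-0.196  0.492  0.498] deg 41.7
[ 0.    -0.002 -1.   ]
```

Emit:
drive_tool([
  [0, 0, -4, 0, 0, 0, 1],
  [2, -1, -7.5, 0, 0, 0, 1],
  [5, -3, -9.5, 0, 0, 0, 1],
  [8, -5, -10, 0, 0, 0, 1],
  [11, -7, -10, 0, 0, 0, 1],
  [14.5, -9, -10, 0, 0, 0, 1],
  [18, -11, -10, 0, 0, 0, 1],
  [21, -12.5, -10, 0, 0, 0, 1],
])

```text
t: 0.77
tcp_pos: [353.5, -347.3, 289.9]
ee_rot: [[0.938, 0.346, 0.0], [0.346, -0.938, 0.001], [0.0, -0.001, -1.0]]
ft_force: [0.7, -0.3, 0.3]
grip_width: 1.0
finger_force: 0.0
```

Emit:
drive_tool([
  [3.5, -2, 0, -0.02, 0.05, 0.05, 1],
  [7, -4, 0, -0.05, 0.12, 0.12, 1],
  [10.5, -6.5, 0, -0.08, 0.2, 0.2, 1],
  [14, -8.5, 0.5, -0.11, 0.28, 0.28, 1],
  [17.5, -10.5, 1.5, -0.14, 0.35, 0.35, 1],
  [20, -12, 2.5, -0.17, 0.43, 0.43, 1],
  [21.5, -12.8, 3.5, -0.196, 0.49, 0.5, 1],
  [21.5, -12.8, 3.8, -0.196, 0.49, 0.5, 1],
])

```text
t: 1.43
tcp_pos: [508.4, -150.4, 247.3]
ee_rot: [[0.862, -0.172, 0.476], [-0.121, -0.983, -0.134], [0.492, 0.058, -0.869]]
ft_force: [-1.6, -0.4, -1.2]
grip_width: 0.999
finger_force: 0.0
```

```bash
python3 - <<'E'
from u import *
import cv2
st();c=arm.calibration("wrist");im=arm.get_image("wrist");cv2.imwrite("pics/w1.png",im);st()
np.savez("w1.npz",**{k:np.asarray(c[k]) for k in("K","R","t")})
J=jac();delta(O+J[:,2]*141,toolR(BAR))
for h,n in((78,"cap top"),(102,"bar")):print(n,proj("wrist",O+J[:,2]*h))
E
```

```text
1.43 [ 508.4 -150.4  247.3] [-36.4 -26.9 122.   11.9  57.4  58.7] [-1.6 -0.4 -1.2] [0.09 0.27 0.06] 0.999 0.0
1.48 [ 508.5 -152.5  248.5] [-36.5 -26.8 121.8  11.9  57.6  58.4] [ 0.8  0.7 -0. ] [0.12 0.23 0.01] 1.002 0.0
d cm [ 0.38  0.22 -0.18] rot [-0.002  0.007  0.002] deg 0.4
cap top [[321.87856667 237.52156017]]
bar [[322.16178961 249.10192993]]
```

View pics/w1.png

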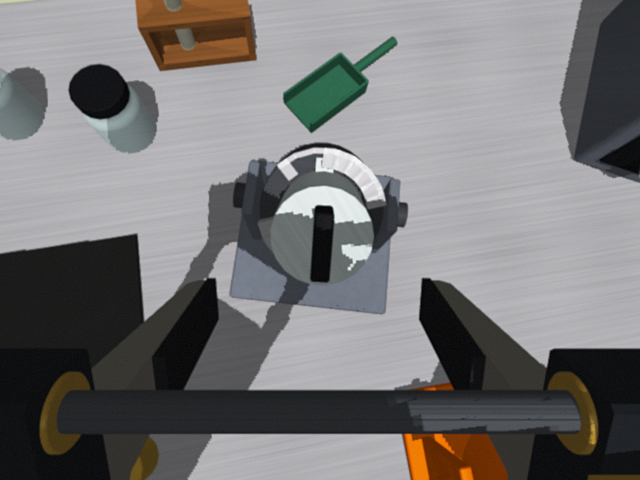

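The wrist view shows the cap disc centred near (322,235), against a prediction of (322,237), and the bar centred at x≈321. The bar is turned about 2° more than I assumed. I'll descend to 84 mm on the axis.

```bash
sed -i 's/BAR=7\./BAR=5./' u.py; python3 - <<'E'
from u import *
st();J=jac();delta(O+J[:,2]*84,toolR(BAR))
E
```

```text
1.48 [ 508.5 -152.5  248.5] [-36.5 -26.8 121.8  11.9  57.6  58.4] [ 0.8  0.7 -0. ] [0.12 0.23 0.01] 1.002 0.0
d cm [0.42 0.23 5.52] rot [-0.001  0.007  0.037] deg 2.1
```

Emit:
drive_tool([
  [0, 0, 0, 0, 0, 0.03, 1],
  [0, 0, 0, 0, 0, 0.037, 1],
  [0, 0, 0.5, 0, 0, 0.037, 1],
  [0, 0, 1.5, 0, 0, 0.037, 1],
  [0, 0, 2.5, 0, 0, 0.037, 1],
  [0, 0, 3.5, 0, 0, 0.037, 1],
  [0, 0, 4, 0, 0, 0.037, 1],
  [0, 0, 4, 0, 0, 0.037, 1],
], squeeze=8)

```text
t: 2.15
tcp_pos: [528.7, -160.5, 214.8]
ee_rot: [[0.855, -0.205, 0.476], [-0.158, -0.978, -0.137], [0.494, 0.042, -0.869]]
ft_force: [-0.6, -0.6, -1.1]
grip_width: 0.998
finger_force: 0.0
```

```bash
python3 - <<'E'
from u import *
st();J=jac();delta(O+J[:,2]*84,toolR(BAR))
E
```

```text
2.15 [ 528.7 -160.5  214.8] [-35.6 -21.3 121.8  12.1  51.9  60.5] [-0.6 -0.6 -1.1] [0.16 0.27 0.01] 0.998 0.0
d cm [ 0.23 -0.02  1.52] rot [ 0.     0.005 -0.004] deg 0.4
```

Emit:
drive_tool([
  [0.1, 0, 0.5, 0, 0.005, 0, 1],
  [0.2, 0, 1.0, 0, 0.005, 0, 0.8],
  [0.2, 0, 1.4, 0, 0.005, 0, 0.6],
  [0.2, 0, 1.5, 0, 0.005, 0, 0.4],
  [0.2, 0, 1.5, 0, 0.005, 0, 0.3],
  [0.2, 0, 1.5, 0, 0.005, 0, 0.25],
  [0.2, 0, 1.5, 0, 0.005, 0, 0.22],
  [0.2, 0, 1.5, 0, 0.005, 0, 0.2],
], squeeze=8)

```text
t: 2.82
tcp_pos: [538.2, -163.4, 205.8]
ee_rot: [[0.851, -0.206, 0.484], [-0.157, -0.978, -0.141], [0.502, 0.044, -0.864]]
ft_force: [1.0, 0.6, 0.6]
grip_width: 0.516
finger_force: 0.0
```

Emit:
drive_tool([
  [0, 0, 0, 0, 0, 0, 0.18],
  [0, 0, 0, 0, 0, 0, 0.16],
  [0, 0, 0, 0, 0, 0, 0.15],
  [0, 0, 0, 0, 0, 0, 0.14],
  [0, 0, 0, 0, 0, 0, 0.12],
  [0, 0, 0, 0, 0, 0, 0.1],
  [0, 0, 0, 0, 0, 0, 0.1],
  [0, 0, 0, 0, 0, 0, 0.1],
], squeeze=8)

```text
t: 3.48
tcp_pos: [538.1, -163.3, 205.4]
ee_rot: [[0.851, -0.206, 0.483], [-0.157, -0.978, -0.14], [0.501, 0.044, -0.864]]
ft_force: [0.2, -0.8, 0.2]
grip_width: 0.097
finger_force: 0.0
```

```bash
python3 - <<'E'
from u import *
st();J=jac();delta(O+J[:,2]*84,toolR(BAR))
E
```

```text
3.48 [ 538.1 -163.3  205.4] [-35.2 -19.4 121.7  12.4  49.6  60.3] [ 0.2 -0.8  0.2] [0.16 0.23 0.09] 0.097 0.0
d cm [-0.16 -0.06  0.21] rot [ 0.002 -0.003 -0.003] deg 0.3
```

```bash
python3 - <<'E'
from u import *
import cv2
w=arm.get_image("wrist");s=arm.get_image("side")
cv2.imwrite("pics/w2.png",np.hstack([cv2.resize(w[120:480,140:500],(400,400)),cv2.resize(s[230:330,270:370],(400,400),interpolation=cv2.INTER_CUBIC)]))
E
```

```text
(no output)
```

View pics/w2.png

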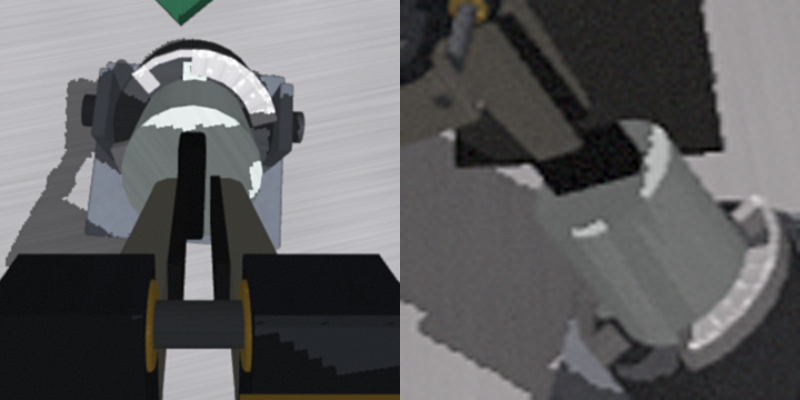

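The fingers straddle the bar's lower part (bar around x 180–205 in the left crop), with a gap still on the right. I'll keep closing.

Emit:
drive_tool([
  [0, 0, 0, 0, 0, 0, 0.08],
  [0, 0, 0, 0, 0, 0, 0.06],
  [0, 0, 0, 0, 0, 0, 0.04],
  [0, 0, 0, 0, 0, 0, 0.02],
  [0, 0, 0, 0, 0, 0, 0],
  [0, 0, 0, 0, 0, 0, 0],
  [0, 0, 0, 0, 0, 0, 0],
  [0, 0, 0, 0, 0, 0, 0],
], squeeze=8)

```text
t: 4.25
tcp_pos: [538.1, -163.3, 205.4]
ee_rot: [[0.851, -0.206, 0.483], [-0.157, -0.978, -0.14], [0.501, 0.044, -0.864]]
ft_force: [0.4, -0.5, 0.6]
grip_width: 0.005
finger_force: 0.0
```

```bash
python3 - <<'E'
from u import *
st();J=jac();delta(O+J[:,2]*84,toolR(BAR))
E
```

```text
4.25 [ 538.1 -163.3  205.4] [-35.2 -19.4 121.7  12.4  49.6  60.3] [ 0.4 -0.5  0.6] [0.15 0.17 0.01] 0.005 0.0
d cm [-0.16 -0.06  0.21] rot [ 0.002 -0.003 -0.003] deg 0.3
```

```bash
python3 - <<'E'
from u import *
import cv2
s=arm.observe();J=jac();T=s["tcp_pos"]
w=arm.get_image("wrist");sd=arm.get_image("side")
pts={"tcp":T,"bar":O+J[:,2]*102,"gp":T-19*s["ee_rot"][:,2]}
for n in("wrist","side"):
    for k,v in pts.items():
        p=proj(n,v)[0];print(n,k,p.round(1));cv2.circle(w if n=="wrist" else sd,tuple(int(round(q)) for q in p),1,dict(tcp=(0,0,255),bar=(0,255,0),gp=(255,0,0))[k],-1)
R=np.asarray(arm.calibration("wrist")["R"]);print("cam pos",(s["ee_rot"].T@(-R.T@np.ravel(arm.calibration("wrist")["t"])-T)).round(1),(R@s["ee_rot"]).round(2))
cv2.imwrite("pics/w3.png",np.hstack([cv2.resize(w[160:400,200:440],(400,400)),cv2.resize(sd[230:310,280:360],(400,400),interpolation=cv2.INTER_CUBIC)]))
E
```

```text
wrist tcp [318.3 279.2]
wrist bar [317.  294.9]
wrist gp [318.3 294.7]
side tcp [318.3 272.3]
side bar [312.9 266.3]
side gp [312.7 265.1]
cam pos [  78.6    0.  -193.7] [[-0.    1.   -0.  ]
 [-0.96 -0.   -0.28]
 [-0.28  0.    0.96]]
```

View pics/w3.png

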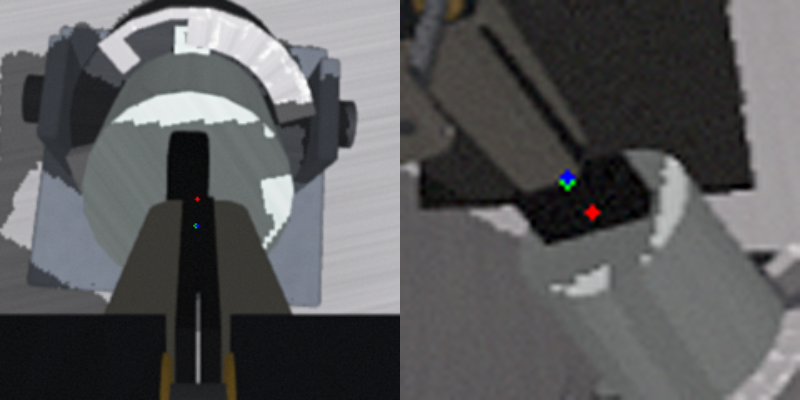

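```bash
python3 - <<'E'
from u import *
c=np.load("w1.npz");print(c["K"])
ang=np.linspace(0,2*np.pi,90);J=jac()
def P(X):
    q=((c["R"]@X.T).T+c["t"].ravel())@c["K"].T;return q[:,:2]/q[:,2:]
for dz in(0,-20,-40,-60):
  p=P(O+(J@np.array([34*np.cos(ang),34*np.sin(ang),78+dz+0*ang])).T);print(dz,p.min(0),p.max(0))
# direct fit of cap centre along wrist view: observed x271..374,y185..285
s=proj("top",O+J[:,2]*0);print(s)
E
```

```text
[[408.39010117   0.         318.39864138]
 [  0.         408.39010117 236.69648958]
 [  0.           0.           1.        ]]
0 [272.60339798 184.36216091] [377.62806122 285.15709962]
-20 [275.77053184 179.57348934] [373.68275187 274.09331854]
-40 [278.53627963 175.4111848 ] [370.2454363  264.38742807]
-60 [280.97239864 171.7598964 ] [367.21763408 255.80389513]
[[392.80679995 228.38738458]]
```

The evidence agrees: the real fingertips sit about 20 mm behind the reported TCP. The w1 tip spacing gives this, and in w3 the shut tips hide the bar. I'll open, go about 18 mm deeper while watching the force, then close.

Emit:
drive_tool([
  [0, 0, 0, 0, 0, 0, 0.1],
  [0, 0, 0, 0, 0, 0, 0.2],
  [0, 0, 0, 0, 0, 0, 0.3],
  [0, 0, 0, 0, 0, 0, 0.35],
  [-0.05, -0.05, 0.3, 0, 0, 0, 0.35],
  [-0.1, -0.05, 0.6, 0, 0, 0, 0.35],
  [-0.1, -0.05, 0.9, 0, 0, 0, 0.35],
  [-0.1, -0.05, 1.0, 0, 0, 0, 0.35],
], squeeze=8)

```text
t: 5.02
tcp_pos: [542.0, -163.9, 195.3]
ee_rot: [[0.852, -0.206, 0.482], [-0.157, -0.978, -0.14], [0.5, 0.043, -0.865]]
ft_force: [-1.1, 0.2, 0.7]
grip_width: 0.35
finger_force: 0.0
```

Emit:
drive_tool([
  [0, 0, 0.2, 0, 0, 0, 0.35],
  [0, 0, 0.4, 0, 0, 0, 0.35],
  [0, 0, 0.6, 0, 0, 0, 0.35],
  [0, 0, 0.7, 0, 0, 0, 0.3],
  [0, 0, 0.75, 0, 0, 0, 0.25],
  [0, 0, 0.75, 0, 0, 0, 0.2],
  [0, 0, 0.75, 0, 0, 0, 0.17],
  [0, 0, 0.75, 0, 0, 0, 0.15],
])

```text
t: 5.68
tcp_pos: [545.7, -164.9, 189.7]
ee_rot: [[0.851, -0.206, 0.483], [-0.157, -0.978, -0.14], [0.501, 0.043, -0.864]]
ft_force: [-1.1, 1.0, -0.4]
grip_width: 0.152
finger_force: 0.5
```

Emit:
drive_tool([
  [0, 0, 0, 0, 0, 0, 0.15],
  [0, 0, 0, 0, 0, 0, 0.14],
  [0, 0, 0, 0, 0, 0, 0.13],
  [0, 0, 0, 0, 0, 0, 0.12],
  [0, 0, 0, 0, 0, 0, 0.11],
  [0, 0, 0, 0, 0, 0, 0.1],
  [0, 0, 0, 0, 0, 0, 0.1],
  [0, 0, 0, 0, 0, 0, 0.1],
])

```text
t: 6.35
tcp_pos: [545.8, -165.1, 189.9]
ee_rot: [[0.851, -0.206, 0.483], [-0.157, -0.978, -0.14], [0.501, 0.044, -0.864]]
ft_force: [-1.2, 1.7, 0.0]
grip_width: 0.127
finger_force: 8.0
```

```bash
python3 - <<'E'
from u import *
st();J=jac();delta(O+J[:,2]*64,toolR(BAR))
E
```

```text
6.35 [ 545.8 -165.1  189.9] [-34.7 -17.  121.7  12.6  47.2  60.2] [-1.2  1.7  0. ] [0.36 0.23 0.13] 0.127 8.001529723405838
d cm [-0.07 -0.02  0.47] rot [ 0.002 -0.003 -0.003] deg 0.3
```

The bar is held at 12 mm. I'll turn anticlockwise at a modest squeeze, so the grip acts as a clutch.

Emit:
drive_tool([
  [0, 0, 0, 0, 0, 0, 0],
  [0, 0, 0, 0, 0, 0, 0],
  [0, 0, 0, 0, 0, -0.04, 0],
  [0, 0, 0, 0, 0, -0.08, 0],
  [0, 0, 0, 0, 0, -0.12, 0],
  [0, 0, 0, 0, 0, -0.16, 0],
  [0, 0, 0, 0, 0, -0.2, 0],
  [0, 0, 0, 0, 0, -0.2, 0],
], squeeze=20)

```text
t: 7.02
tcp_pos: [546.2, -164.5, 190.3]
ee_rot: [[0.874, -0.032, 0.484], [0.041, -0.989, -0.139], [0.483, 0.141, -0.864]]
ft_force: [-1.4, 5.2, 5.1]
grip_width: 0.126
finger_force: 20.2
```

```bash
cat >> u.py <<'E'
def tq():
    s=arm.observe();J=jac();a=J[:,2];R=s["ee_rot"];B=J.T@R
    print("t",round(s["t"],2),"F.a",(J.T@s["ft_force"]).round(1),"T jac",(J.T@s["torque"]).round(2),"bar ang",np.degrees(np.arctan2(B[1,1],B[0,1])).round(1)-90,"pos jac",(J.T@(s["tcp_pos"]-O)).round(1),"g",round(s["grip_width"],3),round(s["finger_force"],1),"tilt",(J.T@-R[:,2]).round(3))
E
python3 -c "
from u import *
tq()"
```

```text
t 7.02 F.a [-0.2 -4.6  5.8] T jac [-1.05 -0.35 -0.17] bar ang 16.299999999999997 pos jac [-1.1 -0.6 69. ] g 0.126 20.2 tilt [ 0.004 -0.     1.   ]
```

Emit:
drive_tool([
  [0, 0, 0, 0, 0, -0.03, 0],
  [0, 0, 0, 0, 0, -0.06, 0],
  [0, 0, 0, 0, 0, -0.09, 0],
  [0, 0, 0, 0, 0, -0.12, 0],
  [0, 0, 0, 0, 0, -0.15, 0],
  [0, 0, 0, 0, 0, -0.18, 0],
  [0, 0, 0, 0, 0, -0.2, 0],
  [0, 0, 0, 0, 0, -0.2, 0],
])

```text
t: 7.68
tcp_pos: [546.2, -164.2, 190.5]
ee_rot: [[0.864, 0.141, 0.484], [0.235, -0.962, -0.139], [0.446, 0.233, -0.864]]
ft_force: [-2.5, 6.5, 6.2]
grip_width: 0.129
finger_force: 20.7
```

```bash
python3 -c "
from u import *
tq()"
```

```text
t 7.68 F.a [ 0.5 -5.5  7.4] T jac [-1.17 -0.57 -0.38] bar ang 27.599999999999994 pos jac [-1.1 -0.8 69.2] g 0.129 20.7 tilt [0.004 0.    1.   ]
```

Emit:
drive_tool([
  [0, 0, 0, 0, 0, -0.02, 0],
  [0, 0, 0, 0, 0, -0.04, 0],
  [0, 0, 0, 0, 0, -0.06, 0],
  [0, 0, 0, 0, 0, -0.08, 0],
  [0, 0, 0, 0, 0, -0.1, 0],
  [0, 0, 0, 0, 0, -0.1, 0],
  [0, 0, 0, 0, 0, -0.1, 0],
  [0, 0, 0, 0, 0, -0.1, 0],
])

```text
t: 8.35
tcp_pos: [546.4, -164.6, 190.7]
ee_rot: [[0.845, 0.225, 0.485], [0.329, -0.934, -0.139], [0.421, 0.277, -0.864]]
ft_force: [-0.5, 5.7, 3.8]
grip_width: 0.139
finger_force: 21.9
```

```bash
python3 -c "
from u import *
tq()
import cv2
w=arm.get_image('wrist');s=arm.get_image('side');t=arm.get_image('top')
f=lambda i,n:cv2.resize(i,(n,n),interpolation=cv2.INTER_CUBIC)
cv2.imwrite('pics/w4.png',np.hstack([f(w[120:400,180:460],400),f(s[250:330,300:380],400)]))"
```

```text
t 8.35 F.a [-0.1 -5.3  4.3] T jac [-1.03 -0.32 -0.49] bar ang 33.3 pos jac [-1.5 -0.5 69.2] g 0.139 21.9 tilt [ 0.005 -0.     1.   ]
```

View pics/w4.png

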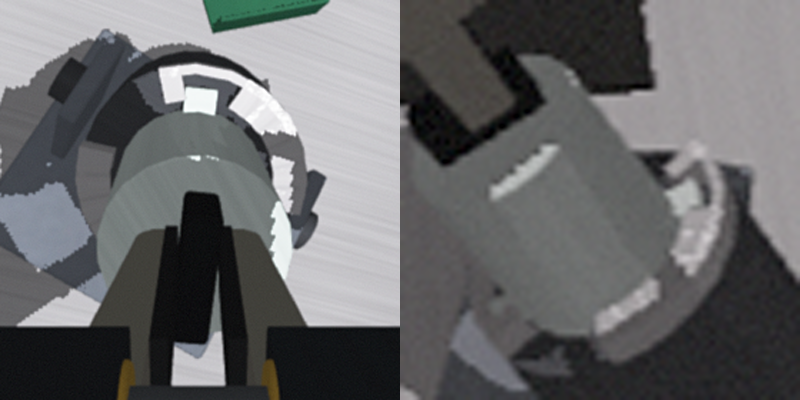

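The bar is now skewed in the fingers and the opening has risen to 0.139, so the stop has been reached. The bright lug at (200,100) in the wrist crop is free between the hooks. I'll relax slightly and draw along the axis.

Emit:
drive_tool([
  [0, 0, 0, 0, 0, 0.04, 0],
  [0, 0, 0, 0, 0, 0.09, 0],
  [0, 0, 0, 0, 0, 0.09, 0],
  [0, 0, -0.2, 0, 0, 0.09, 0],
  [0, 0, -0.4, 0, 0, 0.09, 0],
  [0, 0, -0.6, 0, 0, 0.09, 0],
  [0, 0, -0.8, 0, 0, 0.09, 0],
  [0, 0, -0.8, 0, 0, 0.09, 0],
], squeeze=25)

```text
t: 9.17
tcp_pos: [541.4, -163.8, 195.7]
ee_rot: [[0.863, 0.15, 0.482], [0.244, -0.96, -0.14], [0.442, 0.238, -0.865]]
ft_force: [2.3, 1.6, -3.7]
grip_width: 0.129
finger_force: 25.0
```

```bash
python3 -c "
from u import *
tq()"
```

```text
t 9.17 F.a [ 0.3 -2.2 -4.1] T jac [-0.51 -0.24 -0.27] bar ang 28.200000000000003 pos jac [ 0.4  0.1 76.1] g 0.129 25.0 tilt [ 0.002 -0.002  1.   ]
```

Emit:
drive_tool([
  [0, 0, -0.4, 0, 0, 0, 0],
  [0, 0, -0.9, 0, 0, 0, 0],
  [0, 0, -1.4, 0, 0, 0, 0],
  [0, 0, -1.9, 0, 0, 0, 0],
  [0, 0, -2.4, 0, 0, 0, 0],
  [0, 0, -2.9, 0, 0, 0, 0],
  [0, 0, -3.2, 0, 0, 0, 0],
  [0, 0, -3.2, 0, 0, 0, 0],
], squeeze=35)

```text
t: 9.83
tcp_pos: [526.5, -160.1, 225.6]
ee_rot: [[0.862, 0.15, 0.484], [0.246, -0.959, -0.142], [0.443, 0.242, -0.863]]
ft_force: [-0.3, 0.6, -3.2]
grip_width: 0.125
finger_force: 35.0
```

```bash
python3 -c "
from u import *
tq()"
```

```text
t 9.83 F.a [ 2.  -0.5 -2.6] T jac [-0.03 -0.52 -0.01] bar ang 28.299999999999997 pos jac [ -1.3   0.6 109.6] g 0.125 35.0 tilt [ 0.005 -0.003  1.   ]
```

Emit:
drive_tool([
  [0, 0, -0.8, 0, 0, 0, 0],
  [0, 0, -1.8, 0, 0, 0, 0],
  [0, 0, -3, 0, 0, 0, 0],
  [0, 0, -4.2, 0, 0, 0, 0],
  [0, 0, -5.4, 0, 0, 0, 0],
  [0, 0, -6.4, 0, 0, 0, 0],
  [0, 0, -7, 0, 0, 0, 0],
  [0, 0, -7, 0, 0, 0, 0],
])

```text
t: 10.5
tcp_pos: [492.9, -150.1, 287.1]
ee_rot: [[0.861, 0.149, 0.485], [0.246, -0.959, -0.142], [0.444, 0.242, -0.863]]
ft_force: [0.9, -0.2, -3.0]
grip_width: 0.124
finger_force: 34.9
```

```bash
cat >> u.py <<'E'
def down(yaw):  # tool down, tool y at yaw deg
    y=np.radians(yaw);Y=np.array([np.cos(y),np.sin(y),0]);z=np.array([0,0,-1.]);return np.c_[np.cross(Y,z),Y,z]
E
python3 - <<'E'
from u import *
import cv2
tq();st()
for p in((500,0,300),(545,260,300)):delta(p,down(-81))
t=arm.get_image("top");s=arm.get_image("side");w=arm.get_image("wrist")
cv2.imwrite("pics/w5.png",np.hstack([cv2.resize(t[140:300,300:460],(400,400)),cv2.resize(s[190:350,250:410],(400,400))]))
E
```

```text
t 10.5 F.a [ 0.7 -0.1 -3.1] T jac [ 0.02 -0.41 -0.06] bar ang 28.299999999999997 pos jac [ -1.7   0.3 180.4] g 0.124 34.9 tilt [ 0.007 -0.003  1.   ]
10.5 [ 492.9 -150.1  287.1] [-37.9 -31.5 120.7  12.1  62.7  37. ] [ 0.9 -0.2 -3. ] [ 0.13  0.39 -0.06] 0.124 34.94973063468933
d cm [  4.89 -13.97  -2.9 ] rot [ 0.241 -0.473  0.056] deg 30.6
d cm [ 15.17 -38.23  -4.42] rot [ 0.241 -0.473  0.056] deg 30.6
```

View pics/w5.png

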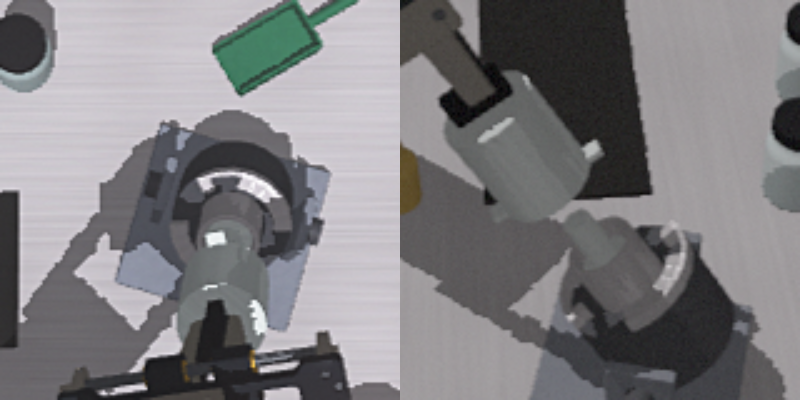

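The picture confirms the cap is clear and the block and cup are still seated. I'll carry the cap to the far end of the mat.

Emit:
drive_tool([
  [0.2, -0.6, -0.3, 0, 0, 0, 0],
  [0.8, -2, -0.6, 0, 0, 0, 0],
  [1.8, -4.5, -1, 0, 0, 0, 0],
  [3, -7.5, -1.5, 0, 0, 0, 0],
  [4.2, -10.5, -1.9, 0, 0, 0, 0],
  [5.4, -13.5, -2.3, 0, 0, 0, 0],
  [6.6, -16.5, -2.7, 0, 0, 0, 0],
  [7.8, -19.5, -3, 0, 0, 0, 0],
])

```text
t: 11.32
tcp_pos: [515.8, 63.1, 298.4]
ee_rot: [[0.862, 0.151, 0.483], [0.246, -0.959, -0.14], [0.443, 0.239, -0.864]]
ft_force: [0.9, 0.6, -2.4]
grip_width: 0.124
finger_force: 34.9
```

Emit:
drive_tool([
  [1.2, -3, -0.3, 0.02, -0.03, 0, 0],
  [2.4, -6, -0.5, 0.04, -0.08, 0.01, 0],
  [3.6, -9, -0.7, 0.08, -0.16, 0.02, 0],
  [4.8, -12, -0.9, 0.12, -0.24, 0.03, 0],
  [5.8, -14.7, -1.1, 0.16, -0.32, 0.04, 0],
  [6.7, -17, -1.3, 0.2, -0.4, 0.05, 0],
  [7.2, -18.3, -1.4, 0.23, -0.45, 0.056, 0],
  [7.4, -18.7, -1.4, 0.241, -0.473, 0.056, 0],
])

```text
t: 11.98
tcp_pos: [545.9, 262.7, 297.0]
ee_rot: [[0.987, 0.158, -0.007], [0.158, -0.987, 0.004], [-0.006, -0.005, -1.0]]
ft_force: [0.4, -0.1, -3.3]
grip_width: 0.127
finger_force: 34.9
```

```bash
python3 - <<'E'
from u import *
st();delta((545,265,100),down(-81));s=arm.observe();print(s["ee_rot"].round(3))
E
```

```text
11.98 [545.9 262.7 297. ] [14.1 11.2 77.1  0.3 92.  95. ] [ 0.4 -0.1 -3.3] [-0.04 -0.05  0.02] 0.127 34.940627217292786
d cm [ 0.06 -0.15 19.7 ] rot [-0.005  0.006  0.001] deg 0.5
[[ 0.987  0.158 -0.007]
 [ 0.158 -0.987  0.004]
 [-0.006 -0.005 -1.   ]]
```

Emit:
drive_tool([
  [0, -0.1, 1.5, -0.005, 0.006, 0, 0],
  [0, -0.1, 4.5, -0.005, 0.006, 0, 0],
  [0, -0.1, 8, -0.005, 0.006, 0, 0],
  [0, -0.1, 11.5, -0.005, 0.006, 0, 0],
  [0, -0.1, 15, -0.005, 0.006, 0, 0],
  [0, -0.1, 18, -0.005, 0.006, 0, 0],
  [0, -0.1, 19.7, -0.005, 0.006, 0, 0],
  [0, -0.1, 20, -0.005, 0.006, 0, 0],
])

```text
t: 12.65
tcp_pos: [540.6, 261.4, 93.0]
ee_rot: [[0.988, 0.157, -0.005], [0.157, -0.988, -0.004], [-0.006, 0.003, -1.0]]
ft_force: [-0.6, 0.7, -3.3]
grip_width: 0.126
finger_force: 34.9
```

```bash
python3 - <<'E'
from u import *
st();delta((545,265,75),down(-81))
E
```

```text
12.65 [540.6 261.4  93. ] [14.4 18.2 92.1 -0.1 70.  95.4] [-0.6  0.7 -3.3] [-0.04  0.13 -0.01] 0.126 34.9417769908905
d cm [ 0.51 -0.29  1.79] rot [0.003 0.006 0.   ] deg 0.4
```

Emit:
drive_tool([
  [0.3, 0, 0.4, 0.003, 0.006, 0, 0],
  [0.5, 0, 0.7, 0.003, 0.006, 0, 0],
  [0.5, 0, 1.0, 0.003, 0.006, 0, 0],
  [0.5, 0, 1.2, 0.003, 0.006, 0, 0],
  [0.5, 0, 1.35, 0.003, 0.006, 0, 0],
  [0.5, 0, 1.45, 0.003, 0.006, 0, 0],
  [0.5, 0, 1.5, 0.003, 0.006, 0, 0],
  [0.5, 0, 1.5, 0.003, 0.006, 0, 0],
])

```text
t: 13.32
tcp_pos: [549.4, 262.5, 83.7]
ee_rot: [[0.988, 0.157, 0.009], [0.157, -0.988, 0.002], [0.01, -0.001, -1.0]]
ft_force: [-0.0, 0.3, -2.4]
grip_width: 0.126
finger_force: 34.9
```

Emit:
drive_tool([
  [0, 0, 0.05, 0, 0, 0, 0],
  [0, 0, 0.1, 0, 0, 0, 0],
  [0, 0, 0.15, 0, 0, 0, 0],
  [0, 0, 0.2, 0, 0, 0, 0],
  [0, 0, 0.25, 0, 0, 0, 0],
  [0, 0, 0.3, 0, 0, 0, 0],
  [0, 0, 0.3, 0, 0, 0, 0],
  [0, 0, 0.3, 0, 0, 0, 0],
])

```text
t: 13.98
tcp_pos: [549.3, 262.5, 80.5]
ee_rot: [[0.988, 0.157, 0.009], [0.157, -0.988, 0.002], [0.009, -0.001, -1.0]]
ft_force: [-0.3, 0.3, -3.1]
grip_width: 0.126
finger_force: 34.9
```

```bash
python3 - <<'E'
from u import *
st()
E
```

```text
13.98 [549.3 262.5  80.5] [14.2 19.4 92.1  0.  68.  95.2] [-0.3  0.3 -3.1] [-0.01  0.02 -0.01] 0.126 34.94219720363617
```

Emit:
drive_tool([
  [0, 0, 0.08, 0, -0.004, 0, 0],
  [0, 0, 0.16, 0, -0.008, 0, 0],
  [0, 0, 0.24, 0, -0.009, 0, 0],
  [0, 0, 0.32, 0, -0.009, 0, 0],
  [0, 0, 0.4, 0, -0.009, 0, 0],
  [0, 0, 0.48, 0, -0.009, 0, 0],
  [0, 0, 0.54, 0, -0.009, 0, 0],
  [0, 0, 0.54, 0, -0.009, 0, 0],
])

```text
t: 14.65
tcp_pos: [549.2, 262.5, 74.9]
ee_rot: [[0.988, 0.157, -0.0], [0.157, -0.988, 0.001], [0.0, -0.001, -1.0]]
ft_force: [0.3, -0.1, -2.4]
grip_width: 0.129
finger_force: 34.9
```

```bash
python3 - <<'E'
from u import *
st();print(arm.observe()["ee_rot"][2].round(3))
E
```

```text
14.65 [549.2 262.5  74.9] [14.2 20.2 91.8  0.1 68.  95.1] [ 0.3 -0.1 -2.4] [ 0.01  0.01 -0.02] 0.129 34.942161440849304
[ 0.    -0.001 -1.   ]
```

Emit:
drive_tool([
  [0, 0, 0.05, 0, 0, 0, 0],
  [0, 0, 0.1, 0, 0, 0, 0],
  [0, 0, 0.15, 0, 0, 0, 0],
  [0, 0, 0.2, 0, 0, 0, 0],
  [0, 0, 0.25, 0, 0, 0, 0],
  [0, 0, 0.3, 0, 0, 0, 0],
  [0, 0, 0.3, 0, 0, 0, 0],
  [0, 0, 0.3, 0, 0, 0, 0],
])

```text
t: 15.32
tcp_pos: [550.6, 263.3, 74.1]
ee_rot: [[0.988, 0.157, 0.003], [0.157, -0.988, 0.002], [0.003, -0.002, -1.0]]
ft_force: [-1.4, 1.9, 6.8]
grip_width: 0.126
finger_force: 35.0
```

```bash
python3 - <<'E'
from u import *
st()
E
```

```text
15.32 [550.6 263.3  74.1] [14.2 20.3 91.7  0.1 67.8 95.1] [-1.4  1.9  6.8] [ 0.22  0.36 -0.  ] 0.126 34.956064224243164
```

The mat was touched at 74 mm with about 9 N, so I'll ease off, release and rise.

Emit:
drive_tool([
  [0, 0, -0.1, 0, 0, 0, 0],
  [0, 0, -0.15, 0, 0, 0, 0.12],
  [0, 0, -0.15, 0, 0, 0, 0.14],
  [0, 0, -0.15, 0, 0, 0, 0.18],
  [0, 0, -0.15, 0, 0, 0, 0.3],
  [0, 0, -0.15, 0, 0, 0, 0.4],
  [0, 0, -0.15, 0, 0, 0, 0.5],
  [0, 0, -0.15, 0, 0, 0, 0.5],
])

```text
t: 15.98
tcp_pos: [549.2, 262.4, 73.4]
ee_rot: [[0.988, 0.157, -0.0], [0.157, -0.988, 0.001], [-0.0, -0.001, -1.0]]
ft_force: [-0.5, -0.0, 0.1]
grip_width: 0.451
finger_force: 0.0
```

Emit:
drive_tool([
  [0, 0, -0.7, 0, 0, 0, 0.5],
  [0, 0, -2, 0, 0, 0, 0.5],
  [0, 0, -4, 0, 0, 0, 0.5],
  [0, 0, -7, 0, 0, 0, 0.5],
  [0, 0, -10.5, 0, 0, 0, 0.5],
  [0, 0, -14, 0, 0, 0, 0.5],
  [0, 0, -17.5, 0, 0, 0, 0.5],
  [0, 0, -20, 0, 0, 0, 0.5],
])

```text
t: 16.65
tcp_pos: [550.3, 262.6, 279.3]
ee_rot: [[0.988, 0.157, 0.006], [0.157, -0.988, 0.002], [0.006, -0.001, -1.0]]
ft_force: [0.4, -0.5, 0.5]
grip_width: 0.5
finger_force: 0.0
```

```bash
python3 - <<'E'
from u import *
st();J=jac()
delta(O+J[:,2]*125,toolR(5))
# cap check in top view, by blob of cap disc
import cv2
t=arm.get_image("top");cv2.imwrite("pics/t6.png",t)
print("pred cap top px",proj("top",[550,263,84]), "mat end",proj("top",[545,170,6]))
E
```

```text
16.65 [550.3 262.6 279.3] [14.1 11.5 78.8  0.1 89.4 95.1] [ 0.4 -0.5  0.5] [ 0.07 -0.05 -0.03] 0.5 0.0
d cm [-9.77 40.95  3.99] rot [-0.139  0.502  0.34 ] deg 35.7
pred cap top px [[198.26297146 242.12268474]] mat end [[245.02467999 247.08433926]]
```

Emit:
drive_tool([
  [-0.3, 1, 0, 0, 0, 0, 0.5],
  [-0.8, 3, 0, 0, 0, 0, 0.5],
  [-1.4, 6, 0, 0, 0, 0, 0.5],
  [-2.2, 9.3, 0, 0, 0, 0, 0.5],
  [-3, 12.8, 0, 0, 0, 0, 0.5],
  [-3.8, 16.3, 0, 0, 0, 0, 0.5],
  [-4.6, 19.8, 0, 0, 0, 0, 0.5],
  [-5.4, 23.3, 0, 0, 0, 0, 0.5],
])

```text
t: 17.37
tcp_pos: [531.1, 21.7, 272.5]
ee_rot: [[0.988, 0.157, -0.002], [0.157, -0.988, 0.001], [-0.001, -0.001, -1.0]]
ft_force: [-0.3, -0.4, -0.4]
grip_width: 0.499
finger_force: 0.0
```

Emit:
drive_tool([
  [-0.8, 3.3, 0.2, -0.01, 0.05, 0.04, 0.5],
  [-1.6, 6.6, 0.6, -0.03, 0.12, 0.08, 0.5],
  [-2.4, 9.7, 1.2, -0.06, 0.21, 0.14, 0.5],
  [-3.1, 12.5, 1.9, -0.085, 0.3, 0.2, 0.5],
  [-3.7, 14.9, 2.7, -0.11, 0.39, 0.26, 0.5],
  [-4.1, 16.7, 3.4, -0.13, 0.46, 0.31, 0.5],
  [-4.3, 17.4, 3.9, -0.139, 0.5, 0.34, 0.5],
  [-4.4, 17.6, 4, -0.139, 0.502, 0.34, 0.5],
])

```text
t: 18.03
tcp_pos: [513.4, -157.1, 229.4]
ee_rot: [[0.858, -0.205, 0.472], [-0.157, -0.978, -0.139], [0.49, 0.045, -0.871]]
ft_force: [-0.6, -0.4, -0.3]
grip_width: 0.502
finger_force: 0.0
```

```bash
python3 - <<'E'
from u import *
import cv2
tq();c=arm.calibration("wrist");w=arm.get_image("wrist");tq();J=jac();delta(O+J[:,2]*60,toolR(5))
print("top of knob",proj("wrist",O+J[:,2]*70),"cup rim",proj("wrist",O+J[:,2]*40))
g=w[150:420,180:460];cv2.imwrite("pics/w7.png",np.hstack([cv2.resize(g,(450,434)),cv2.resize(cv2.imread("pics/t6.png")[150:320,170:320],(350,397))[:397] if 0 else cv2.resize(cv2.imread("pics/t6.png")[150:320,170:320],(350,434))]))
E
```

```text
t 18.03 F.a [ 0.5  0.6 -0. ] T jac [-0.11 -0.25 -0.01] bar ang 4.900000000000006 pos jac [  8.4   1.4 119.6] g 0.502 0.0 tilt [-0.01  -0.003  1.   ]
t 18.08 F.a [-0.2  0.1  0. ] T jac [-0.03 -0.31  0.  ] bar ang 5.0 pos jac [  7.    1.2 120.3] g 0.499 0.0 tilt [-0.009 -0.003  1.   ]
d cm [ 0.76 -0.07  6.02] rot [0.002 0.009 0.   ] deg 0.6
top of knob [[317.18360392 237.44669932]] cup rim [[317.18280214 224.92573046]]
```

Emit:
drive_tool([
  [0.3, 0, 0.5, 0, 0.005, 0, 0.5],
  [0.5, 0, 1.5, 0, 0.009, 0, 0.5],
  [0.6, 0, 2.5, 0, 0.009, 0, 0.5],
  [0.7, 0, 3.5, 0, 0.009, 0, 0.5],
  [0.7, 0, 4.5, 0, 0.009, 0, 0.5],
  [0.7, 0, 5.2, 0, 0.009, 0, 0.5],
  [0.7, 0, 5.5, 0, 0.009, 0, 0.5],
  [0.7, 0, 5.5, 0, 0.009, 0, 0.5],
], squeeze=10)

```text
t: 18.75
tcp_pos: [548.8, -165.2, 187.9]
ee_rot: [[0.853, -0.201, 0.482], [-0.151, -0.979, -0.139], [0.499, 0.046, -0.865]]
ft_force: [-0.3, 0.4, 0.8]
grip_width: 0.501
finger_force: 0.0
```

```bash
python3 - <<'E'
from u import *
tq();J=jac();delta(O+J[:,2]*26,toolR(5))
E
```

```text
t 18.75 F.a [-0.1 -0.3  0.9] T jac [-0.03 -0.27  0.03] bar ang 5.099999999999994 pos jac [-2.2 -0.6 65.6] g 0.501 0.0 tilt [ 0.002 -0.001  1.   ]
d cm [-0.24  0.03  3.96] rot [ 0.001 -0.002  0.002] deg 0.2
```

Emit:
drive_tool([
  [-0.1, 0, 0.5, 0, 0, 0, 0.5],
  [-0.2, 0, 1.2, 0, 0, 0, 0.5],
  [-0.2, 0, 1.9, 0, 0, 0, 0.5],
  [-0.2, 0, 2.6, 0, 0, 0, 0.5],
  [-0.2, 0, 3.3, 0, 0, 0, 0.5],
  [-0.2, 0, 3.7, 0, 0, 0, 0.45],
  [-0.2, 0, 3.9, 0, 0, 0, 0.4],
  [-0.2, 0, 3.9, 0, 0, 0, 0.35],
])

```text
t: 19.42
tcp_pos: [565.7, -170.7, 153.4]
ee_rot: [[0.853, -0.202, 0.482], [-0.152, -0.978, -0.14], [0.5, 0.046, -0.865]]
ft_force: [-0.8, 0.0, 0.3]
grip_width: 0.362
finger_force: 0.0
```

Emit:
drive_tool([
  [0, 0, 0, 0, 0, 0, 0.3],
  [0, 0, 0, 0, 0, 0, 0.27],
  [0, 0, 0, 0, 0, 0, 0.25],
  [0, 0, 0, 0, 0, 0, 0.24],
  [0, 0, 0, 0, 0, 0, 0.22],
  [0, 0, 0, 0, 0, 0, 0.2],
  [0, 0, 0, 0, 0, 0, 0.2],
  [0, 0, 0, 0, 0, 0, 0.2],
])

```text
t: 20.08
tcp_pos: [566.3, -170.6, 154.7]
ee_rot: [[0.852, -0.201, 0.484], [-0.152, -0.978, -0.14], [0.502, 0.046, -0.864]]
ft_force: [0.3, 5.6, 3.8]
grip_width: 0.234
finger_force: 10.0
```

```bash
python3 - <<'E'
from u import *
tq()
E
```

```text
t 20.08 F.a [-0.8 -5.4  4. ] T jac [-0.98 -0.07 -0.1 ] bar ang 5.099999999999994 pos jac [-1.5 -0.2 27.7] g 0.234 10.0 tilt [ 0.004 -0.002  1.   ]
```

Emit:
drive_tool([
  [0, -0.05, 0, 0, 0, 0, 0],
  [0, -0.1, 0, 0, 0, 0, 0],
  [0, -0.1, -0.2, 0, 0, 0, 0],
  [0, -0.1, -0.5, 0, 0, 0, 0],
  [0, -0.1, -0.9, 0, 0, 0, 0],
  [0, -0.1, -1.3, 0, 0, 0, 0],
  [0, -0.1, -1.5, 0, 0, 0, 0],
  [0, -0.1, -1.5, 0, 0, 0, 0],
], squeeze=35)

```text
t: 20.75
tcp_pos: [558.4, -167.8, 167.2]
ee_rot: [[0.852, -0.202, 0.483], [-0.152, -0.978, -0.141], [0.501, 0.047, -0.864]]
ft_force: [1.6, 1.3, -0.5]
grip_width: 0.227
finger_force: 35.0
```

```bash
python3 - <<'E'
from u import *
tq()
E
```

```text
t 20.75 F.a [-0.7 -1.7 -1. ] T jac [-0.38 -0.22 -0.08] bar ang 5.099999999999994 pos jac [-0.5 -0.8 42.7] g 0.227 35.0 tilt [ 0.003 -0.002  1.   ]
```

Emit:
drive_tool([
  [0, 0, -0.5, 0, 0, 0, 0],
  [0, 0, -1, 0, 0, 0, 0],
  [0, 0, -1.6, 0, 0, 0, 0],
  [0, 0, -2.2, 0, 0, 0, 0],
  [0, 0, -2.8, 0, 0, 0, 0],
  [0, 0, -3.4, 0, 0, 0, 0],
  [0, 0, -3.8, 0, 0, 0, 0],
  [0, 0, -3.8, 0, 0, 0, 0],
])

```text
t: 21.42
tcp_pos: [540.5, -162.7, 201.1]
ee_rot: [[0.851, -0.202, 0.484], [-0.151, -0.978, -0.142], [0.502, 0.047, -0.864]]
ft_force: [0.1, -0.0, -2.4]
grip_width: 0.227
finger_force: 35.0
```

```bash
python3 - <<'E'
from u import *
tq()
E
```

```text
t 21.42 F.a [ 1.1 -0.  -2.1] T jac [-0.1  -0.55 -0.01] bar ang 5.099999999999994 pos jac [-1.3 -0.7 81.4] g 0.227 35.0 tilt [ 0.005 -0.003  1.   ]
```

Emit:
drive_tool([
  [0, 0, -0.6, 0, 0, 0, 0],
  [0, 0, -1.4, 0, 0, 0, 0],
  [0, 0, -2.3, 0, 0, 0, 0],
  [0, 0, -3.3, 0, 0, 0, 0],
  [0, 0, -4.3, 0, 0, 0, 0],
  [0, 0, -5.2, 0, 0, 0, 0],
  [0, 0, -5.8, 0, 0, 0, 0],
  [0, 0, -6, 0, 0, 0, 0],
])

```text
t: 22.08
tcp_pos: [511.6, -154.3, 253.6]
ee_rot: [[0.851, -0.202, 0.485], [-0.151, -0.978, -0.142], [0.503, 0.048, -0.863]]
ft_force: [0.5, -0.1, -1.8]
grip_width: 0.227
finger_force: 35.0
```

```bash
python3 - <<'E'
from u import *
tq();arm.get_image("side");tq()
import cv2
s=arm.get_image("side");cv2.imwrite("pics/s8.png",s)
delta((545,172,260),down(-98))
J=jac();ee=arm.observe()
# numeric check: foot of block and cup rim in the side view, intensities along the axis
for h in range(20,180,8):
    u,v=proj("side",O+J[:,2]*h)[0];print(h,s[int(round(v)),int(round(u))].tolist(),end=" ")
E
```

```text
t 22.08 F.a [ 0.5 -0.1 -1.8] T jac [-0.02 -0.49 -0.03] bar ang 5.099999999999994 pos jac [ -1.5  -0.8 141.9] g 0.227 35.0 tilt [ 0.006 -0.003  1.   ]
t 22.13 F.a [ 0.5 -0.5 -1.8] T jac [-0.07 -0.5  -0.04] bar ang 5.099999999999994 pos jac [ -1.3  -0.9 141.6] g 0.228 35.0 tilt [ 0.005 -0.003  1.   ]
d cm [ -1.71 -32.54  -3.64] rot [ 0.063 -0.524 -0.05 ] deg 30.4
20 [97, 93, 97] 28 [98, 96, 97] 36 [97, 96, 97] 44 [94, 94, 98] 52 [96, 94, 98] 60 [98, 95, 99] 68 [110, 110, 110] 76 [111, 111, 109] 84 [109, 110, 108] 92 [109, 111, 109] 100 [105, 105, 104] 108 [110, 111, 107] 116 [108, 109, 107] 124 [110, 111, 110] 132 [113, 111, 110] 140 [103, 104, 104] 148 [106, 105, 105] 156 [58, 65, 67] 164 [62, 65, 70] 172 [63, 69, 70]
```

Emit:
drive_tool([
  [0, 0, -1.5, 0, 0, 0, 0],
  [0, -0.4, -3, 0, 0, 0, 0],
  [0, -1.6, -4, 0, 0, 0, 0],
  [-0.2, -3.6, -4.5, 0, 0, 0, 0],
  [-0.4, -6.4, -4.6, 0, 0, 0, 0],
  [-0.6, -9.4, -4.6, 0, 0, 0, 0],
  [-0.8, -12.4, -4.6, 0, 0, 0, 0],
  [-1, -15.4, -4.6, 0, 0, 0, 0],
])

```text
t: 22.85
tcp_pos: [511.6, 6.1, 278.7]
ee_rot: [[0.852, -0.202, 0.483], [-0.152, -0.978, -0.14], [0.501, 0.046, -0.864]]
ft_force: [0.0, 0.4, -1.4]
grip_width: 0.23
finger_force: 34.9
```

Emit:
drive_tool([
  [-0.1, -3, 0.1, 0.004, -0.03, 0, 0],
  [-0.2, -6, 0.3, 0.01, -0.1, -0.01, 0],
  [-0.3, -9, 0.5, 0.02, -0.19, -0.02, 0],
  [-0.5, -12, 0.6, 0.033, -0.28, -0.03, 0],
  [-0.6, -14.5, 0.8, 0.045, -0.37, -0.04, 0],
  [-0.7, -16.3, 0.9, 0.055, -0.46, -0.045, 0],
  [-0.7, -17, 1, 0.062, -0.515, -0.05, 0],
  [-0.7, -17.1, 1, 0.063, -0.524, -0.05, 0],
])

```text
t: 23.52
tcp_pos: [546.5, 172.5, 257.1]
ee_rot: [[0.99, -0.138, -0.004], [-0.138, -0.99, 0.002], [-0.004, -0.001, -1.0]]
ft_force: [-1.2, 0.1, -1.6]
grip_width: 0.227
finger_force: 34.9
```

Emit:
drive_tool([
  [0, 0, 0, 0, 0, 0, 0],
  [0, 0, 1, 0, 0, 0, 0],
  [0, 0, 3, 0, 0, 0, 0],
  [0, 0, 6, 0, 0, 0, 0],
  [0, 0, 9, 0, 0, 0, 0],
  [0, 0, 12, 0, 0, 0, 0],
  [0, 0, 13.5, 0, 0, 0, 0],
  [0, 0, 13.5, 0, 0, 0, 0],
])

```text
t: 24.18
tcp_pos: [540.6, 170.9, 119.3]
ee_rot: [[0.99, -0.139, -0.008], [-0.139, -0.99, -0.0], [-0.008, 0.001, -1.0]]
ft_force: [-0.3, 0.2, -2.0]
grip_width: 0.228
finger_force: 34.9
```

```bash
python3 - <<'E'
from u import *
st();delta((545,170,78),down(-98))
E
```

```text
24.18 [540.6 170.9 119.3] [  5.3  11.9  96.5   0.   72.  103.3] [-0.3  0.2 -2. ] [0.03 0.05 0.01] 0.228 34.94791567325592
d cm [0.49 0.03 4.12] rot [ 0.001  0.008 -0.   ] deg 0.5
```

Emit:
drive_tool([
  [0.2, 0, 0.5, 0, 0.004, 0, 0],
  [0.3, 0, 1.2, 0, 0.004, 0, 0],
  [0.3, 0, 1.9, 0, 0.004, 0, 0],
  [0.3, 0, 2.5, 0, 0.004, 0, 0],
  [0.3, 0, 2.9, 0, 0.004, 0, 0],
  [0.3, 0, 3.1, 0, 0.004, 0, 0],
  [0.3, 0, 3.1, 0, 0.004, 0, 0],
  [0.3, 0, 3.1, 0, 0.004, 0, 0],
])

```text
t: 24.85
tcp_pos: [548.2, 171.4, 93.3]
ee_rot: [[0.99, -0.139, 0.004], [-0.139, -0.99, 0.0], [0.004, -0.001, -1.0]]
ft_force: [0.6, 0.1, -1.9]
grip_width: 0.226
finger_force: 34.9
```

Emit:
drive_tool([
  [0, 0, 0.08, 0, 0, 0, 0],
  [0, 0, 0.16, 0, 0, 0, 0],
  [0, 0, 0.24, 0, 0, 0, 0],
  [0, 0, 0.32, 0, 0, 0, 0],
  [0, 0, 0.4, 0, 0, 0, 0],
  [0, 0, 0.45, 0, 0, 0, 0],
  [0, 0, 0.5, 0, 0, 0, 0],
  [0, 0, 0.5, 0, 0, 0, 0],
])

```text
t: 25.52
tcp_pos: [548.0, 171.3, 88.1]
ee_rot: [[0.99, -0.139, 0.003], [-0.139, -0.99, 0.0], [0.003, -0.001, -1.0]]
ft_force: [0.6, -0.0, -2.4]
grip_width: 0.232
finger_force: 34.9
```

```bash
python3 - <<'E'
from u import *
st();delta((545,170,78),down(-98))
E
```

```text
25.52 [548.  171.3  88.1] [  5.3  14.4  97.4  -0.   68.  103.3] [ 0.6 -0.  -2.4] [ 0.01 -0.06  0.02] 0.232 34.94816243648529
d cm [-0.28  0.17  1.01] rot [-0.001 -0.003  0.   ] deg 0.2
```

Emit:
drive_tool([
  [0, 0, 0.15, 0, -0.003, 0, 0],
  [0, 0, 0.3, 0, -0.003, 0, 0],
  [0, 0, 0.42, 0, -0.003, 0, 0],
  [0, 0, 0.52, 0, -0.003, 0, 0],
  [0, 0, 0.6, 0, -0.003, 0, 0],
  [0, 0, 0.68, 0, -0.003, 0, 0],
  [0, 0, 0.75, 0, -0.003, 0, 0],
  [0, 0, 0.75, 0, -0.003, 0, 0],
])

```text
t: 26.18
tcp_pos: [548.0, 171.3, 80.5]
ee_rot: [[0.99, -0.139, 0.0], [-0.139, -0.99, 0.001], [0.0, -0.001, -1.0]]
ft_force: [0.7, 0.9, -2.4]
grip_width: 0.23
finger_force: 34.9
```

Emit:
drive_tool([
  [0, 0, 0.05, 0, 0, 0, 0],
  [0, 0, 0.1, 0, 0, 0, 0],
  [0, 0, 0.15, 0, 0, 0, 0],
  [0, 0, 0.2, 0, 0, 0, 0],
  [0, 0, 0.25, 0, 0, 0, 0],
  [0, 0, 0.3, 0, 0, 0, 0],
  [0, 0, 0.3, 0, 0, 0, 0],
  [0, 0, 0.3, 0, 0, 0, 0],
])

```text
t: 26.85
tcp_pos: [548.0, 171.4, 77.7]
ee_rot: [[0.99, -0.139, 0.001], [-0.139, -0.99, 0.001], [0.0, -0.001, -1.0]]
ft_force: [-0.3, 0.5, -2.4]
grip_width: 0.229
finger_force: 34.9
```

```bash
python3 - <<'E'
from u import *
st()
E
```

```text
26.85 [548.  171.4  77.7] [  5.3  15.3  97.6   0.   67.1 103.3] [-0.3  0.5 -2.4] [ 0.13 -0.04  0.02] 0.229 34.94815170764923
```

Emit:
drive_tool([
  [0, 0, 0.06, 0, 0, 0, 0],
  [0, 0, 0.12, 0, 0, 0, 0],
  [0, 0, 0.18, 0, 0, 0, 0],
  [0, 0, 0.24, 0, 0, 0, 0],
  [0, 0, 0.3, 0, 0, 0, 0],
  [0, 0, 0.36, 0, 0, 0, 0],
  [0, 0, 0.36, 0, 0, 0, 0],
  [0, 0, 0.36, 0, 0, 0, 0],
])

```text
t: 27.52
tcp_pos: [550.2, 171.6, 76.7]
ee_rot: [[0.99, -0.139, 0.005], [-0.139, -0.99, 0.001], [0.005, -0.002, -1.0]]
ft_force: [-0.9, 0.7, 9.2]
grip_width: 0.228
finger_force: 35.0
```

Emit:
drive_tool([
  [0, 0, -0.12, 0, 0, 0, 0],
  [0, 0, -0.22, 0, 0, 0, 0.22],
  [0, 0, -0.22, 0, 0, 0, 0.23],
  [0, 0, -0.22, 0, 0, 0, 0.25],
  [0, 0, -0.22, 0, 0, 0, 0.3],
  [0, 0, -0.22, 0, 0, 0, 0.4],
  [0, 0, -0.22, 0, 0, 0, 0.5],
  [0, 0, -0.22, 0, 0, 0, 0.5],
])

```text
t: 28.18
tcp_pos: [547.7, 171.3, 75.9]
ee_rot: [[0.99, -0.139, -0.0], [-0.139, -0.99, 0.001], [-0.0, -0.001, -1.0]]
ft_force: [0.2, 0.4, 0.4]
grip_width: 0.487
finger_force: 0.0
```

Emit:
drive_tool([
  [0, 0, -0.7, 0, 0, 0, 0.5],
  [0, 0, -2, 0, 0, 0, 0.5],
  [0, 0, -4, 0, 0, 0, 0.5],
  [0, 0, -7, 0, 0, 0, 0.5],
  [0, 0, -10.5, 0, 0, 0, 0.6],
  [0, 0, -14, 0, 0, 0, 0.7],
  [0, 0, -17, 0, 0, 0, 0.8],
  [0, 0, -18, 0, 0, 0, 0.85],
])

```text
t: 28.85
tcp_pos: [550.6, 171.5, 263.9]
ee_rot: [[0.99, -0.139, 0.011], [-0.139, -0.99, 0.002], [0.011, -0.003, -1.0]]
ft_force: [0.4, -0.1, -0.0]
grip_width: 0.767
finger_force: 0.0
```

```bash
python3 - <<'E'
from u import *
import cv2
st();J=jac()
delta(O+J[:,2]*100,toolR(5))
t=arm.get_image("top");s=arm.get_image("side");cv2.imwrite("pics/t9.png",np.hstack([cv2.resize(t[170:320,160:460],(800,400)),])); cv2.imwrite("pics/s9raw.png",s)
a=cv2.resize(t[190:290,170:290],(400,333));b=cv2.resize(s[170:350,260:400],(259,333));cv2.imwrite("pics/m9.png",np.hstack([a,b]))
E
```

```text
28.85 [550.6 171.5 263.9] [  5.3   6.5  86.1   0.   86.8 103.3] [ 0.4 -0.1 -0. ] [ 0.03 -0.05 -0.01] 0.767 0.0
d cm [ 2.54 33.18  4.65] rot [-0.063  0.509  0.05 ] deg 29.5
```

View pics/m9.png

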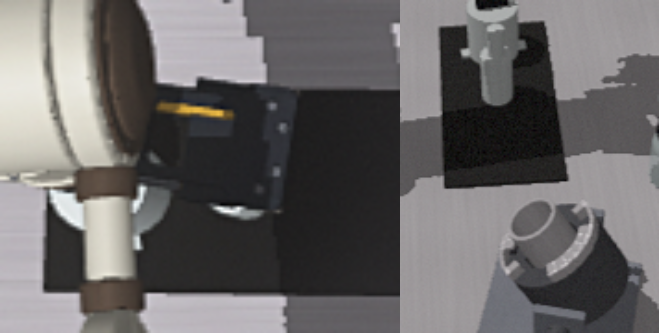

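The side view shows the cap and block standing on the mat and the cup still in the jacket. I'll go for the cup next.

Emit:
drive_tool([
  [0, 0.8, 0, 0, 0, 0, 0.85],
  [0.2, 2.5, 0, 0, 0, 0, 0.85],
  [0.4, 5.2, 0, 0, 0, 0, 0.85],
  [0.7, 8.2, 0, 0, 0, 0, 0.85],
  [0.9, 11.2, 0, 0, 0, 0, 0.85],
  [1.1, 14.2, 0, 0, 0, 0, 0.85],
  [1.3, 17.2, 0, 0, 0, 0, 0.85],
  [1.5, 20, 0, 0, 0, 0, 0.85],
])

```text
t: 29.62
tcp_pos: [533.0, -30.6, 253.1]
ee_rot: [[0.99, -0.139, -0.005], [-0.139, -0.99, 0.002], [-0.005, -0.001, -1.0]]
ft_force: [-0.4, 0.1, 0.7]
grip_width: 0.849
finger_force: 0.0
```

Emit:
drive_tool([
  [0.2, 2.8, 0, -0.005, 0.04, 0, 0.85],
  [0.3, 5.4, 0.4, -0.012, 0.11, 0.01, 0.85],
  [0.5, 7.8, 1, -0.023, 0.2, 0.02, 0.85],
  [0.7, 9.9, 1.8, -0.035, 0.29, 0.03, 0.85],
  [0.8, 11.5, 2.7, -0.047, 0.38, 0.04, 0.85],
  [0.9, 12.6, 3.6, -0.057, 0.46, 0.045, 0.85],
  [1, 13.1, 4.3, -0.062, 0.505, 0.05, 0.85],
  [1, 13.2, 4.5, -0.063, 0.509, 0.05, 0.85],
], squeeze=10)

```text
t: 30.28
tcp_pos: [522.5, -160.1, 204.5]
ee_rot: [[0.862, -0.203, 0.465], [-0.158, -0.978, -0.136], [0.482, 0.044, -0.875]]
ft_force: [-0.4, -0.0, -0.1]
grip_width: 0.851
finger_force: 0.0
```

Emit:
drive_tool([
  [0, 0, 0.3, 0, 0, 0, 0.85],
  [0, 0, 1, 0, 0, 0, 0.85],
  [0, 0, 2, 0, 0, 0, 0.85],
  [0, 0, 2.5, 0, 0, 0, 0.85],
  [0, 0, 2.5, 0, 0, 0, 0.85],
  [0, 0, 2.5, 0, 0, 0, 0.85],
  [0, 0, 2.5, 0, 0, 0, 0.85],
  [0, 0, 2.5, 0, 0, 0, 0.85],
])

```text
t: 30.95
tcp_pos: [538.8, -164.5, 189.8]
ee_rot: [[0.859, -0.201, 0.471], [-0.153, -0.978, -0.139], [0.489, 0.047, -0.871]]
ft_force: [0.4, 0.5, -0.3]
grip_width: 0.846
finger_force: 0.0
```

```bash
python3 - <<'E'
from u import *
tq();J=jac();delta(O+J[:,2]*-2+J[:,1]*-0.7,toolR(5))
E
```

```text
t 30.95 F.a [-0.  -0.6 -0.4] T jac [-0.02 -0.23 -0.03] bar ang 5.200000000000003 pos jac [ 5.4  1.5 72.1] g 0.846 0.0 tilt [-0.01  -0.004  1.   ]
d cm [ 0.63 -0.19  7.41] rot [0.003 0.01  0.003] deg 0.6
```

Emit:
drive_tool([
  [0.3, -0.1, 0.3, 0, 0.01, 0, 0.85],
  [0.5, -0.15, 1, 0, 0.01, 0, 0.85],
  [0.6, -0.2, 2, 0, 0.01, 0, 0.85],
  [0.6, -0.2, 3, 0, 0.01, 0, 0.85],
  [0.6, -0.2, 3.6, 0, 0.01, 0, 0.85],
  [0.6, -0.2, 3.8, 0, 0.01, 0, 0.85],
  [0.6, -0.2, 3.8, 0, 0.01, 0, 0.85],
  [0.6, -0.2, 3.8, 0, 0.01, 0, 0.85],
])

```text
t: 31.62
tcp_pos: [562.0, -168.7, 159.2]
ee_rot: [[0.854, -0.201, 0.48], [-0.152, -0.978, -0.14], [0.498, 0.047, -0.866]]
ft_force: [-0.3, -1.1, 0.2]
grip_width: 0.853
finger_force: 0.0
```

```bash
python3 - <<'E'
from u import *
tq();J=jac();delta(O+J[:,2]*-2+J[:,1]*-0.7,toolR(5))
E
```

```text
t 31.62 F.a [-0.1  1.2  0.2] T jac [-0.03 -0.25 -0.03] bar ang 5.099999999999994 pos jac [ 0.3 -0.9 33.9] g 0.853 0.0 tilt [-0.    -0.003  1.   ]
d cm [0.03 0.01 3.59] rot [0.003 0.001 0.002] deg 0.2
```

Emit:
drive_tool([
  [0, 0, 0.4, 0, 0, 0, 0.85],
  [0, 0, 1, 0, 0, 0, 0.85],
  [0, 0, 1.6, 0, 0, 0, 0.85],
  [0, 0, 2.2, 0, 0, 0, 0.85],
  [0, 0, 2.8, 0, 0, 0, 0.85],
  [0, 0, 3.2, 0, 0, 0, 0.8],
  [0, 0, 3.4, 0, 0, 0, 0.75],
  [0, 0, 3.4, 0, 0, 0, 0.7],
])

```text
t: 32.28
tcp_pos: [578.0, -173.3, 128.8]
ee_rot: [[0.855, -0.201, 0.479], [-0.152, -0.978, -0.14], [0.496, 0.047, -0.867]]
ft_force: [0.3, 0.7, -0.6]
grip_width: 0.709
finger_force: 0.0
```

Emit:
drive_tool([
  [0, 0, 0, 0, 0, 0, 0.67],
  [0, 0, 0, 0, 0, 0, 0.65],
  [0, 0, 0, 0, 0, 0, 0.63],
  [0, 0, 0, 0, 0, 0, 0.61],
  [0, 0, 0, 0, 0, 0, 0.6],
  [0, 0, 0, 0, 0, 0, 0.58],
  [0, 0, 0, 0, 0, 0, 0.56],
  [0, 0, 0, 0, 0, 0, 0.55],
])

```text
t: 32.95
tcp_pos: [578.5, -172.7, 130.0]
ee_rot: [[0.854, -0.201, 0.48], [-0.152, -0.979, -0.139], [0.498, 0.046, -0.866]]
ft_force: [-1.3, 5.3, 3.3]
grip_width: 0.594
finger_force: 10.0
```

```bash
python3 - <<'E'
from u import *
tq()
E
```

```text
t 32.95 F.a [ 0.7 -4.8  4.2] T jac [-1.04 -0.34 -0.05] bar ang 5.099999999999994 pos jac [ 0.2 -1.5  0.1] g 0.594 10.0 tilt [-0.    -0.001  1.   ]
```

Emit:
drive_tool([
  [0, 0, 0, 0, 0, 0, 0.5],
  [0, 0, 0, 0, 0, 0, 0.5],
  [0, 0, -0.2, 0, 0, 0, 0.5],
  [0, 0, -0.5, 0, 0, 0, 0.5],
  [0, 0, -0.9, 0, 0, 0, 0.5],
  [0, 0, -1.3, 0, 0, 0, 0.5],
  [0, 0, -1.5, 0, 0, 0, 0.5],
  [0, 0, -1.5, 0, 0, 0, 0.5],
], squeeze=35)

```text
t: 33.62
tcp_pos: [570.9, -171.1, 142.9]
ee_rot: [[0.854, -0.201, 0.48], [-0.152, -0.978, -0.14], [0.498, 0.047, -0.866]]
ft_force: [1.8, 4.4, 0.0]
grip_width: 0.582
finger_force: 35.0
```

```bash
python3 - <<'E'
from u import *
tq()
E
```

```text
t 33.62 F.a [-0.4 -4.7 -0.2] T jac [-1.19 -0.12 -0.03] bar ang 5.099999999999994 pos jac [ 0.5 -1.  15.2] g 0.582 35.0 tilt [-0.    -0.002  1.   ]
```

Emit:
drive_tool([
  [0, -0.05, -0.4, 0, 0, 0, 0.5],
  [0, -0.1, -1, 0, 0, 0, 0.5],
  [0, -0.1, -1.7, 0, 0, 0, 0.5],
  [0, -0.1, -2.4, 0, 0, 0, 0.5],
  [0, -0.1, -3.1, 0, 0, 0, 0.5],
  [0, -0.1, -3.8, 0, 0, 0, 0.5],
  [0, -0.1, -4.2, 0, 0, 0, 0.5],
  [0, -0.1, -4.2, 0, 0, 0, 0.5],
])

```text
t: 34.28
tcp_pos: [551.2, -164.9, 180.4]
ee_rot: [[0.853, -0.202, 0.481], [-0.151, -0.978, -0.142], [0.499, 0.048, -0.865]]
ft_force: [0.5, 0.7, -2.0]
grip_width: 0.584
finger_force: 35.0
```

Emit:
drive_tool([
  [0, 0, -0.5, 0, 0, 0, 0.5],
  [0, 0, -1.2, 0, 0, 0, 0.5],
  [0, 0, -2.1, 0, 0, 0, 0.5],
  [0, 0, -3.1, 0, 0, 0, 0.5],
  [0, 0, -4.1, 0, 0, 0, 0.5],
  [0, 0, -5.1, 0, 0, 0, 0.5],
  [0, 0, -5.8, 0, 0, 0, 0.5],
  [0, 0, -6, 0, 0, 0, 0.5],
])

```text
t: 34.95
tcp_pos: [522.5, -156.5, 233.2]
ee_rot: [[0.853, -0.202, 0.482], [-0.151, -0.978, -0.142], [0.5, 0.048, -0.865]]
ft_force: [0.3, 0.5, -2.3]
grip_width: 0.582
finger_force: 35.0
```

```bash
python3 - <<'E'
from u import *
tq();delta((545,83,220),down(-98))
E
```

```text
t 34.95 F.a [ 1.  -0.5 -2. ] T jac [ 0.01 -0.44 -0.02] bar ang 5.200000000000003 pos jac [ -0.9  -1.8 118.6] g 0.582 35.0 tilt [ 0.003 -0.004  1.   ]
d cm [ -2.36 -23.94  -1.18] rot [ 0.064 -0.522 -0.05 ] deg 30.3
```

Emit:
drive_tool([
  [0, 0, -1.5, 0, 0, 0, 0.5],
  [0, -0.5, -3, 0, 0, 0, 0.5],
  [-0.1, -1.8, -3.6, 0, 0, 0, 0.5],
  [-0.3, -3.6, -3.8, 0, 0, 0, 0.5],
  [-0.5, -6, -3.8, 0, 0, 0, 0.5],
  [-0.8, -8.5, -3.8, 0, 0, 0, 0.5],
  [-1, -11, -3.8, 0, 0, 0, 0.5],
  [-1.2, -13, -3.8, 0, 0, 0, 0.5],
])

```text
t: 35.62
tcp_pos: [519.8, -20.1, 251.5]
ee_rot: [[0.854, -0.201, 0.48], [-0.152, -0.978, -0.14], [0.497, 0.046, -0.866]]
ft_force: [1.4, -0.6, -1.6]
grip_width: 0.584
finger_force: 35.0
```

Emit:
drive_tool([
  [-0.1, -2, 0.2, 0.004, -0.04, 0, 0.5],
  [-0.3, -4, 0.6, 0.013, -0.11, -0.01, 0.5],
  [-0.5, -6, 1, 0.024, -0.2, -0.02, 0.5],
  [-0.7, -7.8, 1.4, 0.036, -0.29, -0.03, 0.5],
  [-0.9, -9.3, 1.8, 0.047, -0.38, -0.04, 0.5],
  [-1.1, -10.5, 2.2, 0.057, -0.46, -0.045, 0.5],
  [-1.2, -11.1, 2.5, 0.063, -0.515, -0.05, 0.5],
  [-1.2, -11.2, 2.6, 0.064, -0.522, -0.05, 0.5],
])

```text
t: 36.28
tcp_pos: [545.9, 86.4, 216.6]
ee_rot: [[0.99, -0.138, -0.005], [-0.138, -0.99, 0.003], [-0.005, -0.002, -1.0]]
ft_force: [0.0, -0.1, -2.0]
grip_width: 0.584
finger_force: 35.0
```

Emit:
drive_tool([
  [0, 0, 0, 0, 0, 0, 0.5],
  [0, 0, 1, 0, 0, 0, 0.5],
  [0, 0, 3, 0, 0, 0, 0.5],
  [0, 0, 6, 0, 0, 0, 0.5],
  [0, 0, 9, 0, 0, 0, 0.5],
  [0, 0, 11, 0, 0, 0, 0.5],
  [0, 0, 12, 0, 0, 0, 0.5],
  [0, 0, 12, 0, 0, 0, 0.5],
])

```text
t: 36.95
tcp_pos: [541.8, 86.2, 95.4]
ee_rot: [[0.99, -0.139, -0.007], [-0.139, -0.99, 0.002], [-0.007, -0.001, -1.0]]
ft_force: [-0.3, 0.1, -1.6]
grip_width: 0.58
finger_force: 35.0
```

```bash
python3 - <<'E'
from u import *
st();delta((545,81,58),down(-98))
E
```

```text
36.95 [541.8  86.2  95.4] [-3.600e+00  1.080e+01  1.007e+02  1.000e-01  6.890e+01  9.430e+01] [-0.3  0.1 -1.6] [ 0.04  0.01 -0.01] 0.58 34.98296454548836
d cm [0.42 0.47 3.74] rot [-0.001  0.007  0.   ] deg 0.4
```

Emit:
drive_tool([
  [0.1, 0.2, 0.5, 0, 0.004, 0, 0.5],
  [0.2, 0.4, 1.2, 0, 0.004, 0, 0.5],
  [0.2, 0.5, 1.8, 0, 0.004, 0, 0.5],
  [0.2, 0.5, 2.4, 0, 0.004, 0, 0.5],
  [0.2, 0.5, 2.8, 0, 0.004, 0, 0.5],
  [0.2, 0.5, 2.9, 0, 0.004, 0, 0.5],
  [0.2, 0.5, 2.9, 0, 0.004, 0, 0.5],
  [0.2, 0.5, 2.9, 0, 0.004, 0, 0.5],
])

```text
t: 37.62
tcp_pos: [545.9, 81.1, 69.1]
ee_rot: [[0.99, -0.138, 0.002], [-0.138, -0.99, 0.001], [0.002, -0.002, -1.0]]
ft_force: [0.2, 0.8, -1.7]
grip_width: 0.581
finger_force: 35.0
```

Emit:
drive_tool([
  [0, 0, 0.1, 0, 0, 0, 0.5],
  [0, 0, 0.2, 0, 0, 0, 0.5],
  [0, 0, 0.3, 0, 0, 0, 0.5],
  [0, 0, 0.4, 0, 0, 0, 0.5],
  [0, 0, 0.5, 0, 0, 0, 0.5],
  [0, 0, 0.57, 0, 0, 0, 0.5],
  [0, 0, 0.6, 0, 0, 0, 0.5],
  [0, 0, 0.6, 0, 0, 0, 0.5],
])

```text
t: 38.28
tcp_pos: [545.6, 81.1, 62.8]
ee_rot: [[0.99, -0.138, 0.002], [-0.138, -0.99, 0.001], [0.001, -0.001, -1.0]]
ft_force: [-0.3, -0.5, -3.3]
grip_width: 0.582
finger_force: 35.0
```

```bash
python3 - <<'E'
from u import *
st();delta((545,81,57.5),down(-98))
E
```

```text
38.28 [545.6  81.1  62.8] [-4.200e+00  1.320e+01  1.019e+02  1.000e-01  6.470e+01  9.380e+01] [-0.3 -0.5 -3.3] [ 0.05 -0.06  0.02] 0.582 34.98301908373833
d cm [-0.06  0.02  0.53] rot [-0.001 -0.001  0.001] deg 0.1
```

Emit:
drive_tool([
  [0, 0, 0.08, 0, 0, 0, 0.5],
  [0, 0, 0.16, 0, 0, 0, 0.5],
  [0, 0, 0.24, 0, 0, 0, 0.5],
  [0, 0, 0.32, 0, 0, 0, 0.5],
  [0, 0, 0.4, 0, 0, 0, 0.5],
  [0, 0, 0.45, 0, 0, 0, 0.5],
  [0, 0, 0.5, 0, 0, 0, 0.5],
  [0, 0, 0.5, 0, 0, 0, 0.5],
])

```text
t: 38.95
tcp_pos: [545.7, 81.1, 57.9]
ee_rot: [[0.99, -0.139, 0.002], [-0.139, -0.99, 0.001], [0.001, -0.001, -1.0]]
ft_force: [0.5, -0.3, -1.2]
grip_width: 0.583
finger_force: 35.0
```

Emit:
drive_tool([
  [0, 0, 0.05, 0, 0, 0, 0.5],
  [0, 0, 0.1, 0, 0, 0, 0.5],
  [0, 0, 0.15, 0, 0, 0, 0.5],
  [0, 0, 0.2, 0, 0, 0, 0.5],
  [0, 0, 0.2, 0, 0, 0, 0.5],
  [0, 0, 0.2, 0, 0, 0, 0.5],
  [0, 0, 0.2, 0, 0, 0, 0.5],
  [0, 0, 0.2, 0, 0, 0, 0.5],
])

```text
t: 39.62
tcp_pos: [546.9, 81.0, 57.6]
ee_rot: [[0.99, -0.138, 0.004], [-0.138, -0.99, 0.001], [0.004, -0.002, -1.0]]
ft_force: [-0.9, 1.5, 7.5]
grip_width: 0.583
finger_force: 35.0
```

The cup touched down at 57.7 mm, as predicted. I'll ease off, release and rise.

Emit:
drive_tool([
  [0, 0, -0.1, 0, 0, 0, 0.56],
  [0, 0, -0.17, 0, 0, 0, 0.57],
  [0, 0, -0.17, 0, 0, 0, 0.58],
  [0, 0, -0.17, 0, 0, 0, 0.59],
  [0, 0, -0.17, 0, 0, 0, 0.61],
  [0, 0, -0.17, 0, 0, 0, 0.65],
  [0, 0, -0.17, 0, 0, 0, 0.7],
  [0, 0, -0.17, 0, 0, 0, 0.72],
])

```text
t: 40.28
tcp_pos: [545.6, 81.0, 57.5]
ee_rot: [[0.99, -0.139, 0.001], [-0.139, -0.99, 0.001], [0.001, -0.001, -1.0]]
ft_force: [0.5, 0.0, -0.9]
grip_width: 0.716
finger_force: 0.0
```

Emit:
drive_tool([
  [0, 0, -0.5, 0, 0, 0, 0.72],
  [0, 0, -1.5, 0, 0, 0, 0.72],
  [0, 0, -3, 0, 0, 0, 0.72],
  [0, 0, -6, 0, 0, 0, 0.72],
  [0, 0, -9, 0, 0, 0, 0.72],
  [0, 0, -12, 0, 0, 0, 0.72],
  [0, 0, -15, 0, 0, 0, 0.72],
  [0, 0, -17, 0, 0, 0, 0.72],
])

```text
t: 40.95
tcp_pos: [546.7, 80.8, 232.4]
ee_rot: [[0.99, -0.138, 0.007], [-0.138, -0.99, 0.001], [0.007, -0.002, -1.0]]
ft_force: [0.0, -0.4, 0.1]
grip_width: 0.72
finger_force: 0.0
```

```bash
python3 - <<'E'
from u import *
import cv2
st()
s=arm.get_image("side").astype(int)
# compare side-view silhouettes (brightness against the black mat) with upright models
ang=np.linspace(0,2*np.pi,60)
for n,(x,y),r,H in(("cap",(549.5,262.5),34,78),("block",(548,171.3),20,72),("cup",(545.7,81),27,92)):
    pts=np.vstack([np.c_[x+r*np.cos(ang),y+r*np.sin(ang),np.full(60,z)] for z in(6.,6.+H)])
    h=cv2.convexHull(proj("side",pts).astype(np.float32)).astype(np.int32)
    m=np.zeros(s.shape[:2],np.uint8);cv2.fillConvexPoly(m,h,1)
    ring=cv2.dilate(m,np.ones((7,7)))-cv2.dilate(m,np.ones((3,3)));b=s.mean(2)>50
    print(n,"bright inside",b[m>0].mean().round(2),"ring",b[ring>0].mean().round(2))
E
```

```text
40.95 [546.7  80.8 232.4] [-4.2  3.9 92.4  0.1 83.4 93.8] [ 0.  -0.4  0.1] [ 0.06  0.   -0.06] 0.72 0.0
cap bright inside 0.93 ring 0.71
block bright inside 0.98 ring 0.76
cup bright inside 0.96 ring 0.13
```

```bash
python3 -c "
from workcell import arm
print(arm.close_job())"
```

```text
the job is handed in; nothing more can be done
None
```

I took the calorimeter apart in order and handed the job in: cap, block and cup were each set down and released on the mat. I checked cap and block by eye and the cup only by its outline in the last image; the judge's verdict wasn't shown.

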